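# Load the tuning plank and aim the microphone

### The job

Get the tuning plank ready: swing its hinged clamp bar open, lift every bronze key out of the wooden bin and lay each one ridge up and centred across the two felt rails of the plank, in a bay of its own between the brass posts (any bay), then swing the clamp bar fully down again over the ends of the keys. Also swivel and tilt the microphone so that it points straight at the red post in the middle of the plank. Leave the other things on the table where they are.

Things in the scene. Friction and masses are not known exactly. Their poses are not given: they have to be found in the camera images.
- plank: fixed dark plank 220 (x) x 270 (y) x 18 mm; origin: centre of the key field, at table height. Two green felt rails along y at x = -45, +45 mm, tops at z = 25: keys lie on them along plank x, centred at x = 0. Brass posts (8 mm thick, tops z = 34) on the rails at y = -112, -56, 0, 56, 112 make four bays 48 mm wide, centred at y = -84, -28, 28, 84. Stop wall behind the keys at x = 72, top z = 36.
- red_post (a point): round top of the single red post at the middle of the plank (x = 0, y = 0, z = 34 mm in the plank's frame), 8 mm thick.
- clamp (a joint): angle of the steel clamp bar hinged along the plank's far (+x) side: 0 = fully down (plate 43 mm deep, 238 long, 8 thick, over the far 15 mm of the keys, 2 mm above their flat ends); grows as it swings up and away from the robot, 1.57 = plate upright, stop at 1.7. Swing it past 1.3 to load. Friction holds it where it is left.
- clamp_hinge (a point): middle of the clamp's hinge axis (axis along plank y), fixed at x = 88, z = 41 mm in the plank's frame.
- clamp_grip (a point): middle of the clamp's black round handle bar, 10 mm thick, 80 mm long along plank y, a leg at each end. 32 mm to -x of the hinge and 42 mm above it when the clamp is at 0; it swings about the hinge (opening takes it over the top to about 42 mm beyond the hinge and 31 mm above). Grip across x from above.
- bin: fixed open wooden bin, outside 162 (x) x 252 (y) x 46 mm, walls and floor 6 mm. Origin: centre of its underside. The keys lie in it side by side, long sides about along its x.
- key1: bronze key stub, absent in some starts: flat bar 120 (x) x 40 (y) x 10 mm, with a ridge 56 (x) x 20 (y) mm in the middle of its top rising another 18 mm (height 28 in all; grip the ridge across y); two dark dots mark cord holes. About 0.5 kg. Origin: centre of its underside, z up. Either way round is right.
- key2: same as key1
- key3: same as key1
- key4: same as key1
- mic_swivel (a joint): turn of the microphone about the vertical axis of its stand, anticlockwise seen from above (range -0.2 to 2.6); stays where it is left (about 0.12 N m friction).
- mic_tilt (a joint): tilt of the microphone: 0 level, positive = front end down (range -0.5 to 0.9); stays where it is left (about 0.12 N m friction).
- mic_pivot (a point): point where the microphone's swivel and tilt axes cross, 145 mm above the table, in the middle of the 36 mm thick black body. This frame turns with the microphone: its x axis is the pointing line, out of the silver front end (58 mm ahead), y is the tilt axis.
- mic_grip (a point): centre of the orange grip at the microphone's rear, 90 mm behind the pivot on the pointing line: a cylinder 24 mm thick and 30 mm long lying along the tilt axis (frame y), on a 10 mm rod. Pinch its flat ends (30 mm) from above and carry it about the pivot to swivel and tilt.
- pitch_pipe: brass pitch pipe 135 mm long, 20 mm thick, lying along its x; origin underside centre. Bystander.
- bamboo: upright bamboo resonator section, 64 mm thick, 130 mm tall; origin underside centre. Bystander.
- cymbal1: small bronze cymbal, 100 mm across, 34 mm tall with its knob; origin underside centre. Bystander.
- cymbal2: same as cymbal1. Bystander.
- scraper: soot-black steel scraper with wooden handle, about 200 mm long along its x. Bystander.
- mallet: wooden mallet with black rubber head, about 220 mm long along its x. Bystander.
Things that resemble listed ones, but are neither listed nor needed, are in the scene too. Leave any pink look-alike of the part that bears mic_swivel alone.

How it is judged:
By the outcome, as a careful person would: the job done as asked, in the order asked, and still so for the second after the job is handed in, with the robot touching nothing.
Of key1, key2, key3, key4 only 3 to 4 are there at a start; the rules pass over those that are not, and their reading is None.
At some moment in a run one of key1, key2, key3, key4 may be knocked a few centimetres aside while the robot is not near it.
Once in a run the grip may slacken for a moment while it holds something.
It also fails if it takes over 210 s, if anything falls off the work surface, if the arm or the gripper's body presses on something with over 40 N, if the wrist force passes 120 N, or if a joint passes its speed limit or range.

### The arm

A 6-joint arm with a two-finger parallel gripper is mounted at the origin on the work surface. World frame = base frame: x ahead of the robot, y to its left, z up, the work surface at z = 0. Lengths are in m, angles in rad, forces in N, time in s.
With the tool pointing down it reaches from about 0.3 to 0.875 m from the base axis. Payload 6.4 kg.
Tool frame: the origin (TCP) lies midway between the tips of the shut fingers; the grasp point (between the pads) lies 19 mm behind it; z points along the fingers, y is the line along which they close (so a half turn about z gives the same grasp; the last joint's range is limited). The gripper opens to 85 mm and grips with 20 to 120 N. Pads are 22 mm wide; open, the fingers measure 114 mm over their backs; the gripper's body (76 mm by 85 mm) begins 54 mm behind the grasp point. The pads swing forward as they close: fully open they stand 13 mm farther back than shut.
Start: joints at [1.101, 0.181, 1.607, -0, 1.354, -0.206], TCP at [0.15, 0.555, 0.231] pointing down, gripper open.
Joint ranges: [-2.99, 2.99], [-0.89, 2.07], [0.3, 2.58], [-1.14, 4.28], [0, 2.63], [-3.12, 3.12]. Speed limits (rad/s): [2.57, 2.57, 3.01, 3.14, 3.14, 3.14].

### API

Orientations are given as a unit quaternion [w, x, y, z].
In Python, from plant import bot gives the robot as it stands.
- The arm moves only by the tool jog_arm, never from a script. Its argument "targets" is a list of rows, each a list of 5 numbers: the shift along the tool's x, y, z scaled (see below), then the turn about the tool's z scaled (see below), then the opening, from 0 (shut) to 1 (fully open). A call has 1 to 12 rows; each row is the pose to reach, as a shift and turn from the pose commanded when the call began, along the tool's axes at that moment; what a row does not reach only later rows make up. The controller multiplies each number of a shift by 0.4 m and each number of a turn by 60 degrees. A row lasts 1/12 s, in which the tool goes at most 41.7 mm and 7.16 degrees, less where a joint would pass 70% of its speed; a pose out of reach is approached as far as the arm can. A call with a number of a shift or a turn outside -1 to 1 is refused whole. A call with a gripper value outside its range is refused whole. The fingers move at their own pace and stop on an object; "newtons" is the grip in N (left out, the last holds). Time passes only in rows, so rows that repeat a pose let the fingers close. It gives the time, the measured TCP pose, the force, the opening and the grip force at its end, in the units of the state.
- bot.get_obs(): the state, without advancing time (a new reading comes with each control period).
- bot.snapshot(name): name is "side" or "top"; returns a dict with "pixels" (384x512x3 uint8, red, green, blue), "fov_y" (degrees; the focal length in pixels is half the picture's height over the tangent of half this angle, whatever the lens; pixels are square), "cx", "cy" (the principal point, pixels), "position" and "attitude" of the camera in the world. Camera axes: x right, y down, z forward; pixel columns grow to the right and rows downward; lengths in m; the calibration is good to about 2 mm. A picture is of the moment at which its call begins. There is no depth.
- bot.hand_in(): hands the job in; it is judged then, once.
The state is a dict: "clock": time; "qpos": joint angles; "qvel": joint speeds; "joint_efforts": joint torques, N m; "tcp_pos": TCP position; "eef_rot": TCP orientation; "wrist_force": force on the tool from outside, world axes, zero at the start; "ft_torque": the same for the moment, N m; "grip_width": opening from 0.0 (shut) to 1.0 (fully open); "gripper_force": force on a finger pad.
Only numpy, scipy, OpenCV 4.12 (cv2) and the standard library are available. Lean on these libraries where they do the work, as an engineer would, in place of code of your own. Each camera call takes 0.05 s, during which the arm holds its last target. There are 200 camera calls.

## Working session

There is one attempt and no reset: what is moved stays moved. The work goes in short steps, Python scripts to look and compute and a tool call to move; the robot and the scene stay as the last step left them, time stands still between calls to the robot, and variables do not carry over. Pictures are saved under pics/ and viewed, at most 14 in all, crops included, and the job is handed in when it is done.

Besides the shell and the picture viewer there is one more tool, called as a command line: name --pt "numbers of a row" for each row, then --argument value for the rest. jog_arm: Moves the arm, as the interface text tells. Shifts and turns lie within -1 to 1; 1 stands for 0.4 m of shift or 60 degrees of turn. Its arguments: {"type":"object","properties":{"targets":{"type":"array","items":{"type":"array","items":{"type":"number","minimum":-1,"maximum":1}}},"newtons":{"type":"number"}},"required":["targets"]}

```bash
ls; mkdir -p pics; python3 - <<'E'
from plant import bot
import cv2,numpy as np
o=bot.get_obs();print(o)
for n in("top","side"):
    s=bot.snapshot(n);print(n,{k:v for k,v in s.items() if k!="pixels"})
    cv2.imwrite(f"pics/{n}0.png",cv2.resize(s["pixels"][:,:,::-1],(800,600),interpolation=cv2.INTER_CUBIC))
E
```

```text
pics
{'clock': 0.0, 'qpos': array([ 1.10068559e+00,  1.81538627e-01,  1.60803402e+00, -4.74067739e-06,
        1.35379290e+00, -2.06308667e-01]), 'qvel': array([ 1.34126537e-03,  2.98393305e-04,  1.67723651e-03, -8.54413663e-05,
       -1.77025853e-03, -3.14377739e-04]), 'joint_efforts': array([ 2.25625183e-03, -4.44867396e+01, -3.51338267e+01, -1.71207548e-04,
        8.82628548e-03, -2.22174168e-05]), 'tcp_pos': array([0.1496615 , 0.55459774, 0.23037294]), 'eef_rot': array([-2.91939974e-04,  1.31518341e-01,  9.91313341e-01, -8.37001133e-04]), 'wrist_force': array([ 0.62741787, -0.13441336, -0.4433589 ]), 'ft_torque': array([ 0.00052851, -0.05329897,  0.00732674]), 'gripper_force': 0.0, 'grip_width': 1.0026045303540343}
top {'fov_y': 48.7098211314832, 'cx': 256.10477748797246, 'cy': 193.90984928217307, 'position': array([0.27065985, 0.01449267, 1.38048984]), 'attitude': array([-0.08259908,  0.72332652, -0.68153885,  0.07403337])}
side {'fov_y': 51.18927013654375, 'cx': 258.2725706470949, 'cy': 196.61124137130855, 'position': array([ 0.06987241, -0.94763955,  0.75021431]), 'attitude': array([-0.4833402 ,  0.8434132 , -0.20644839,  0.11142481])}
```

View pics/top0.png

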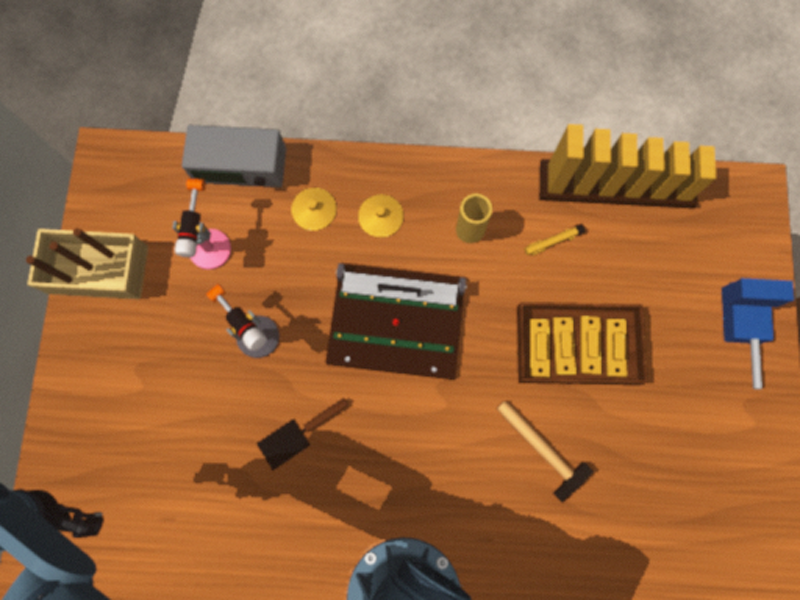

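View pics/side0.png

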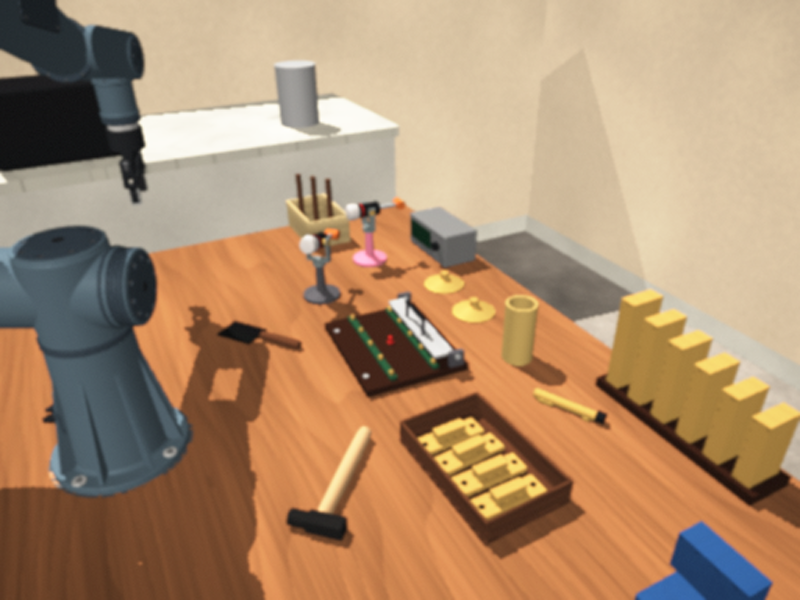

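The top view shows the plank (395,320), its clamp closed with the handle at (400,290), the bin with 4 keys (540–617,347) and the mic.

Look-alikes:
- **Mic:** the grey-base one at (245,330), grip at (215,292), against the pink-base one at (195,235). I choose grey.
- **Keys:** the ones in the bin, against the tall resonator bars at (560–700,160) and the pipe at (557,240). I choose the bin.
- **Red post:** (396,322).

Next is a close crop.

```bash
cat > h.py <<'E'
from plant import bot
import cv2,numpy as np
from scipy.spatial.transform import Rotation as R
def cam(n):
    s=bot.snapshot(n); s["f"]=192/np.tan(np.radians(s["fov_y"]/2)); s["R"]=R.from_quat(s["attitude"],scalar_first=True).as_matrix(); return s
def proj(s,P):
    c=(np.atleast_2d(P)-s["position"])@s["R"]; return c[:,:2]/c[:,2:]*s["f"]+[s["cx"],s["cy"]]
def unproj(s,uv,z):
    uv=np.atleast_2d(uv).astype(float); d=np.c_[(uv-[s["cx"],s["cy"]])/s["f"],np.ones(len(uv))]@s["R"].T
    return s["position"]+d*((z-s["position"][2])/d[:,2])[:,None]
def crop(s,x0,y0,x1,y1,k,name):
    im=s["pixels"][y0:y1,x0:x1,::-1]; cv2.imwrite(f"pics/{name}.png",cv2.resize(im,None,fx=k,fy=k,interpolation=cv2.INTER_CUBIC))
def blob(s,lo,hi,box,mina=4):
    x0,y0,x1,y1=box; hsv=cv2.cvtColor(s["pixels"][y0:y1,x0:x1],cv2.COLOR_RGB2HSV)
    m=cv2.inRange(hsv,np.array(lo),np.array(hi)); n,l,st,c=cv2.connectedComponentsWithStats(m)
    return [(int(st[i,4]),*np.round(c[i]+[x0,y0],2)) for i in range(1,n) if st[i,4]>=mina]
E
python3 - <<'E'
from h import *
s=cam("top"); crop(s,120,160,320,250,4,"tp"); crop(s,320,180,420,255,6,"tb")
o=bot.get_obs(); print(proj(s,o["tcp_pos"]),s["position"],np.round(unproj(s,[[253.4,206.1],[157,212]],.034),4))
b=(120,150,330,250)
print("red",blob(s,(0,170,90),(6,255,255),b,2)); print("orange",blob(s,(5,215,200),(14,255,255),(120,110,330,250),3))
t=cam("side"); print("red side",blob(t,(0,170,90),(6,255,255),(200,180,320,260),2)); crop(t,180,120,310,250,4.5,"sp")
E
```

```text
[[ 48.75819426 324.50163845]] [0.27065985 0.01449267 1.38048984] [[0.5331 0.0464 0.034 ]
 [0.4954 0.3559 0.034 ]]
red [(8, np.float64(122.0), np.float64(150.5)), (22, np.float64(252.82), np.float64(205.73)), (24, np.float64(155.25), np.float64(210.08))]
orange [(49, np.float64(123.86), np.float64(117.45)), (53, np.float64(136.85), np.float64(186.45))]
red side [(34, np.float64(249.24), np.float64(217.0))]
```

View pics/tp.png

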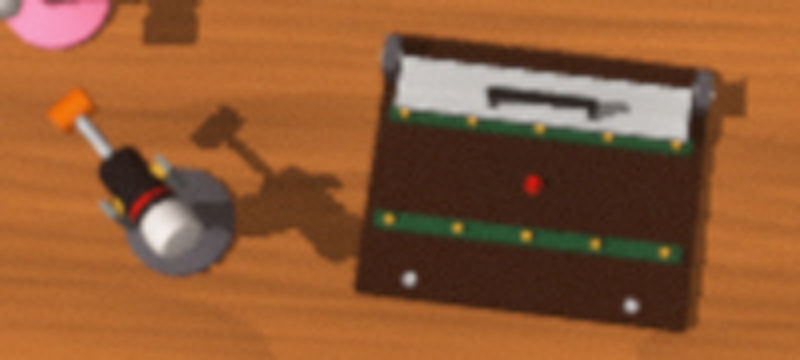

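View pics/tb.png

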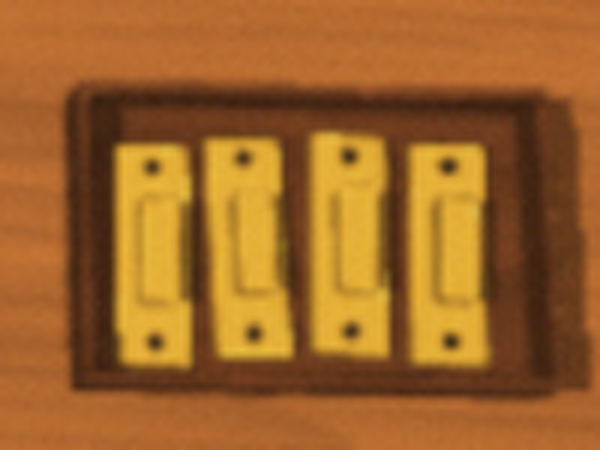

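View pics/sp.png

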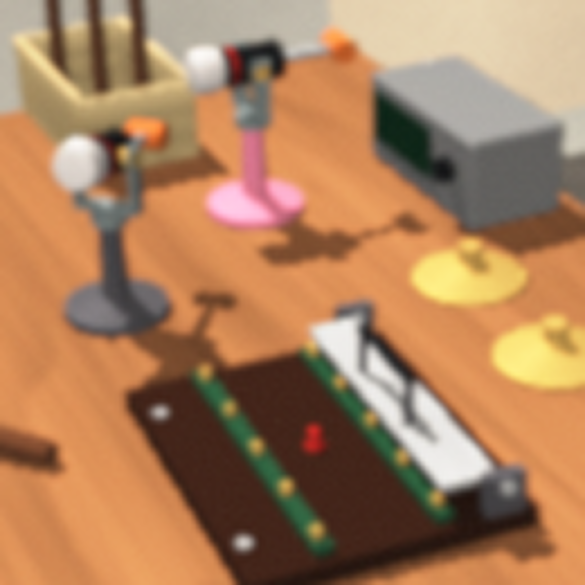

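The crops show:
- **Plank:** closed clamp, brass posts in two rows, and the red post at (533,184) in the top crop.
- **Mic:** grey-base mic with its orange grip at (72,110), pointing away from the grip.
- **Bin:** four keys, ridge up, in near-parallel lie.

Next I fit the poses from both views.

```bash
python3 - <<'E'
from h import *
from scipy.optimize import least_squares
t=cam("top"); s=cam("side")
nat=lambda p,k,o:(np.array(p)+.5)/k-.5+o
ys=np.array([112,56,0,-56,-112])/1e3
L=np.array([[-.045,y,.034] for y in ys]+[[.045,y,.034] for y in ys]+[[0,0,.034]])
ut=nat([(389,219),(457,228),(526,236),(595,244),(665,252),(405,113),(472,121),(539,129),(608,137),(676,145),(533,184)],4,[120,160])
us=nat([(205,372),(229,408),(256,446),(285,487),(317,530),(310,349),(340,382),(371,419),(403,458),(437,498),(314,430)],4.5,[180,120])
W=lambda p:L@R.from_euler("z",p[2]).as_matrix().T+[p[0],p[1],0]
for nm,f in (("top",lambda p:(proj(t,W(p))-ut)),("side",lambda p:(proj(s,W(p))-us)),("both",lambda p:np.r_[proj(t,W(p))-ut,proj(s,W(p))-us])):
    r=least_squares(lambda p:f(p).ravel(),[.53,.05,0]); print(nm,r.x.round(4)); print(f(r.x).round(1).tolist())
# mic
mt=np.array([[136.85,186.45],*nat([(168,229),(182,222)],4,[120,160])]); ms=nat([(146,132),(80,164),(118,307)],4.5,[180,120])
def M(p):
    d=np.array([np.cos(p[2])*np.cos(p[3]),np.sin(p[2])*np.cos(p[3]),-np.sin(p[3])]); P=np.array([p[0],p[1],.145])
    return np.array([P-.09*d,P+.055*d,[p[0],p[1],.008]])
f=lambda p:np.r_[proj(t,M(p))-mt,proj(s,M(p))-ms]
r=least_squares(lambda p:f(p).ravel(),[.5,.35,-2,-.1]); print("mic",r.x.round(4),f(r.x).round(1).tolist(),M(r.x).round(4))
# keys: dots at z=.016
kd=nat([(152,167),(155,342),(243,159),(254,334),(349,157),(351,331),(449,167),(452,341)],6,[320,180])
q=unproj(t,kd,.016)
for i in range(4):
    a,b=q[2*i],q[2*i+1]; print("key",((a+b)/2).round(4),"len",np.linalg.norm(a-b).round(4),"yaw",np.arctan2(*(a-b)[1::-1]).round(3))
print("bin corners",unproj(t,nat([(72,88),(545,92),(550,390),(76,388)],6,[320,180]),.046).round(4).tolist())
E
```

```text
top [ 0.5361  0.0483 -0.0615]
[[-0.2, 0.3], [0.0, 0.1], [0.0, 0.2], [0.1, 0.3], [-0.0, 0.3], [-0.3, -0.2], [-0.1, -0.2], [0.2, -0.2], [0.0, -0.2], [0.2, -0.1], [0.0, -0.5]]
side [ 0.5353  0.0426 -0.0592]
[[-0.4, 0.1], [-0.1, 0.0], [-0.0, 0.1], [0.0, 0.0], [-0.1, 0.2], [0.4, -0.4], [0.1, -0.2], [-0.1, -0.3], [0.0, -0.3], [0.2, 0.1], [-0.0, 0.4]]
both [ 0.5363  0.0468 -0.0601]
[[0.3, 0.3], [0.5, 0.1], [0.5, 0.1], [0.6, 0.2], [0.5, 0.3], [0.1, -0.2], [0.4, -0.2], [0.7, -0.2], [0.5, -0.2], [0.6, -0.2], [0.5, -0.5], [-0.6, -0.6], [-0.3, -0.7], [-0.3, -0.7], [-0.3, -0.7], [-0.5, -0.6], [0.2, -1.0], [-0.2, -0.8], [-0.4, -1.0], [-0.3, -1.0], [-0.2, -0.7], [-0.3, -0.3]]
mic [ 0.4952  0.3411 -2.3343 -0.2535] [[-0.0, 0.2], [2.1, 1.0], [-1.8, -1.4], [0.4, 0.8], [-0.8, -0.2], [0.0, -1.6]] [[0.5554 0.404  0.1224]
 [0.4584 0.3026 0.1588]
 [0.4952 0.3411 0.008 ]]
key [ 0.502  -0.2537  0.016 ] len 0.0957 yaw 0.031
key [ 0.5095 -0.3049  0.016 ] len 0.0957 yaw 0.068
key [ 0.5141 -0.3597  0.016 ] len 0.0953 yaw 0.008
key [ 0.5118 -0.4138  0.016 ] len 0.0952 yaw 0.005
bin corners [[0.5844, -0.2029, 0.046], [0.5971, -0.4559, 0.046], [0.4373, -0.4553, 0.046], [0.4236, -0.2084, 0.046]]
```

```bash
cat >> h.py <<'E'
PL=np.array([.536,.047]); PY=-.0608
def pw(x,y,z):
    c,s=np.cos(PY),np.sin(PY); return np.array([PL[0]+c*x-s*y,PL[1]+s*x+c*y,z])
def plan(pts,angdeg):
    """pts: world TCP points; angdeg: world heading of tool y (mod 180)"""
    o=bot.get_obs(); M=R.from_quat(o["eef_rot"],scalar_first=True).as_matrix()
    cur=np.degrees(np.arctan2(M[1,1],M[0,1])); d=(cur-angdeg+90)%180-90
    print("t",round(o["clock"],2),"tcp",o["tcp_pos"].round(4),"ang",round(cur,1),"turn",round(d/60,4),"q6",round(o["qpos"][5],2),"g",round(o["grip_width"],3),round(o["gripper_force"],1),"F",o["wrist_force"].round(1))
    for p in np.atleast_2d(pts): print(((p-o["tcp_pos"])@M/.4).round(4).tolist())
E
python3 - <<'E'
from h import *
print(pw(.056,0,.2)); plan([pw(.056,0,.2)*.6+.4*bot.get_obs()["tcp_pos"],pw(.056,0,.2)],-3.5)
E
```

```text
[0.59189653 0.0435973  0.2       ]
t 0.3 tcp [0.1498 0.5549 0.231 ] ang 74.9 turn 1.3064 q6 -0.21 g 0.998 0.0 F [ 0.4  0.2 -0.6]
[-0.8402, -0.5676, 0.0467]
[-1.4003, -0.946, 0.0778]
```

jog_arm --pt "-0.84 -0.568 0.045 0.8 0.5" --pt "-0.84 -0.568 0.045 0.8 0.5" --pt "-0.84 -0.568 0.045 0.8 0.5" --pt "-0.84 -0.568 0.045 0.8 0.5" --pt "-0.84 -0.568 0.045 0.8 0.5" --pt "-0.84 -0.568 0.045 0.8 0.5" --pt "-0.84 -0.568 0.045 0.8 0.5" --pt "-0.84 -0.568 0.045 0.8 0.5" --pt "-0.84 -0.568 0.045 0.8 0.5" --pt "-0.84 -0.568 0.045 0.8 0.5" --pt "-0.84 -0.568 0.045 0.8 0.5" --pt "-0.84 -0.568 0.045 0.8 0.5"

```text
clock: 1.3
tcp_pos: [0.4159, 0.2469, 0.2132]
eef_rot: [-0.0, 0.525, 0.851, -0.0]
wrist_force: [0.1, 0.0, -0.2]
grip_width: 0.501
gripper_force: 0.0
```

```bash
python3 - <<'E'
from h import *
plan([pw(.056,0,.2)],-3.5)
E
```

```text
t 1.3 tcp [0.4159 0.2469 0.2132] ang 26.7 turn 0.5028 q6 -0.18 g 0.501 0.0 F [ 0.1  0.  -0.2]
[-0.6517, 0.1651, 0.0327]
```

jog_arm --pt "-0.652 0.165 0.033 0.503 0.5" --pt "-0.652 0.165 0.033 0.503 0.5" --pt "-0.652 0.165 0.033 0.503 0.5" --pt "-0.652 0.165 0.033 0.503 0.5" --pt "-0.652 0.165 0.033 0.503 0.5" --pt "-0.652 0.165 0.033 0.503 0.5" --pt "-0.652 0.165 0.033 0.503 0.5" --pt "-0.652 0.165 0.033 0.503 0.5" --pt "-0.652 0.165 0.033 0.503 0.5" --pt "-0.652 0.165 0.033 0.503 0.5"

```text
clock: 2.13
tcp_pos: [0.5909, 0.0472, 0.1998]
eef_rot: [-0.001, 0.727, 0.687, -0.0]
wrist_force: [-1.1, 0.1, 0.5]
grip_width: 0.503
gripper_force: 0.0
```

```bash
python3 - <<'E'
from h import *
plan([pw(.056,0,.2),pw(.056,0,.064)],-3.5)
t=cam("top");o=bot.get_obs();print(proj(t,[o["tcp_pos"],pw(.056,0,.083)]))
s=cam("side");print(proj(s,[o["tcp_pos"],pw(.056,0,.083),pw(.056,.04,.083),pw(.056,-.04,.083)]))
a=t["pixels"][150:230,200:310];b=s["pixels"][140:250,200:310]
k=lambda i,w,h:cv2.resize(i,(w,h),interpolation=cv2.INTER_CUBIC)
cv2.imwrite("pics/g1.png",np.hstack([k(a,440,320),k(b,320,320)])[:,:,::-1])
E
```

```text
t 2.13 tcp [0.5909 0.0472 0.1998] ang -3.2 turn 0.0049 q6 -0.06 g 0.503 0.0 F [-1.1  0.1  0.5]
[-0.009, 0.0029, -0.0005]
[-0.0092, 0.0033, 0.3395]
[[253.6092069  175.35039797]
 [255.26673186 184.86940512]]
[[263.51685818 165.51543211]
 [264.53030469 198.3083436 ]
 [259.56702752 192.72953289]
 [269.74061123 204.16481965]]
```

View pics/g1.png

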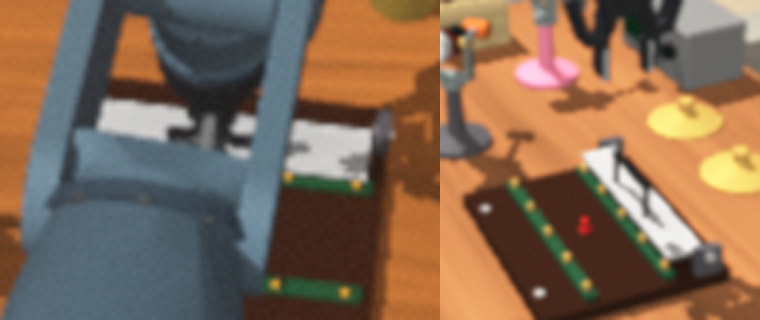

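Side view: the fingertips straddle where the handle bar lies (about (265,198)), and the TCP projection agrees within 1 px. I'll descend and grip the handle.

jog_arm --pt "-0.009 0.003 0.1 0.005 0.5" --pt "-0.009 0.003 0.2 0.005 0.5" --pt "-0.009 0.003 0.28 0.005 0.5" --pt "-0.009 0.003 0.339 0.005 0.5" --pt "-0.009 0.003 0.339 0.005 0.5" --pt "-0.009 0.003 0.339 0.005 0.5" --newtons 30

```text
clock: 2.73
tcp_pos: [0.5914, 0.0431, 0.0639]
eef_rot: [-0.001, 0.728, 0.685, -0.001]
wrist_force: [0.0, 0.1, -0.2]
grip_width: 0.5
gripper_force: 0.0
```

jog_arm --pt "0 0 0 0 0" --pt "0 0 0 0 0" --pt "0 0 0 0 0" --pt "0 0 0 0 0" --pt "0 0 0 0 0" --pt "0 0 0 0 0" --pt "0 0 0 0 0"

```text
clock: 3.32
tcp_pos: [0.5956, 0.0418, 0.0671]
eef_rot: [0.002, 0.729, 0.685, 0.002]
wrist_force: [4.0, 2.8, 5.7]
grip_width: 0.104
gripper_force: 30.4
```

```bash
python3 - <<'E'
from h import *
o=bot.get_obs()["tcp_pos"]
c,s=np.cos(PY),np.sin(PY)
a=np.radians(127.3)
pts=[]
for th in np.linspace(0,1.5,9)[1:]:
    dx=.0528*(np.cos(a-th)-np.cos(a)); dz=.0528*(np.sin(a-th)-np.sin(a)); pts.append(o+[c*dx,s*dx,dz])
plan(pts,-3.5)
E
```

```text
t 3.32 tcp [0.5956 0.0418 0.0671] ang -3.6 turn -0.0017 q6 -0.07 g 0.104 30.4 F [4.  2.8 5.7]
[0.0, 0.0211, -0.0129]
[0.0001, 0.0442, -0.0217]
[0.0001, 0.0685, -0.0261]
[0.0002, 0.0932, -0.0258]
[0.0002, 0.1174, -0.0209]
[0.0003, 0.1403, -0.0116]
[0.0003, 0.1611, 0.0018]
[0.0004, 0.179, 0.0189]
```

jog_arm --pt "0 0.011 -0.008 0 0" --pt "0 0.031 -0.02 0 0" --pt "0 0.054 -0.029 0 0" --pt "0 0.078 -0.033 0 0" --pt "0 0.103 -0.033 0 0" --pt "0 0.127 -0.028 0 0" --pt "0 0.15 -0.019 0 0" --pt "0 0.171 -0.006 0 0" --pt "0 0.189 0.011 0 0" --pt "0 0.189 0.011 0 0" --pt "0 0.189 0.011 0 0"

```text
clock: 4.23
tcp_pos: [0.6677, 0.0372, 0.0591]
eef_rot: [-0.001, 0.729, 0.685, -0.001]
wrist_force: [0.3, 2.2, -2.8]
grip_width: 0.098
gripper_force: 30.2
```

```bash
python3 - <<'E'
from h import *
plan([pw(.13,0,.053)],-3.5); h=bot.get_obs()["tcp_pos"]-pw(.088,0,.041-.019); print("hinge rel",h)
s=cam("side"); crop(s,180,120,310,250,4,"s2")
E
```

```text
t 4.23 tcp [0.6677 0.0372 0.0591] ang -3.6 turn -0.0015 q6 -0.06 g 0.098 30.2 F [ 0.3  2.2 -2.8]
[0.0044, -0.005, 0.0154]
hinge rel [ 0.04381526 -0.0044478   0.03714961]
```

View pics/s2.png

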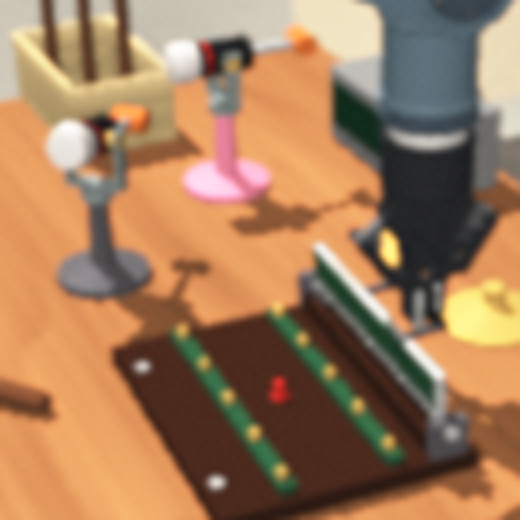

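The clamp is open (plate upright), with the gripper still on the handle. I'll release and rise, and re-detect the keys.

jog_arm --pt "0 0 0 0 0.35" --pt "0 0 0 0 0.35" --pt "0 0 0 0 0.35" --pt "0 0 -0.1 0 0.35" --pt "0 0 -0.2 0 0.35" --pt "0 0 -0.3 0 0.35" --pt "0 0 -0.35 0 0.35" --pt "0 0 -0.35 0 0.35" --newtons 60

```text
clock: 4.95
tcp_pos: [0.672, 0.0364, 0.2084]
eef_rot: [0.005, 0.729, 0.685, 0.004]
wrist_force: [0.7, 0.7, 0.2]
grip_width: 0.348
gripper_force: 0.0
```

```bash
cat >> h.py <<'E'
def keys(s,box=(310,170,430,265),z=.016):
    x0,y0,x1,y1=box; k=4
    im=cv2.resize(s["pixels"][y0:y1,x0:x1],None,fx=k,fy=k,interpolation=cv2.INTER_CUBIC)
    hsv=cv2.cvtColor(im,cv2.COLOR_RGB2HSV); y=cv2.inRange(hsv,np.array((18,120,140)),np.array((32,255,255)))
    cs,_=cv2.findContours(y,cv2.RETR_EXTERNAL,cv2.CHAIN_APPROX_NONE); out=[]
    for c in cs:
        if cv2.contourArea(c)<2500: continue
        m=cv2.drawContours(np.zeros_like(y),[c],-1,255,-1); m=cv2.erode(m,np.ones((7,7)))
        g=cv2.inRange(hsv[:,:,2],0,115)&m
        n,l,st,ce=cv2.connectedComponentsWithStats(g); 
        (cx,cy),(w,h),an=cv2.minAreaRect(c); idx=[i for i in range(1,n) if st[i,4]>8]
        far=[i for i in idx if np.hypot(ce[i][0]-cx,ce[i][1]-cy)>.3*max(w,h)]
        P=[unproj(s,(ce[i]+.5)/k-.5+[x0,y0],z)[0] for i in far]
        if len(P)<2: print("odd",cx,cy,len(P)); continue
        P.sort(key=lambda p:-p[0]); a,b=P[0],P[-1]
        out.append((((a+b)/2)[:2].round(4).tolist(),round(float(np.degrees(np.arctan2(a[1]-b[1],a[0]-b[0]))),1),round(float(np.linalg.norm(a-b)),4)))
    return sorted(out,key=lambda r:-r[0][1])
E
python3 - <<'E'
from h import *
K=keys(cam("top"));[print(k) for k in K]
a=np.array([*K[0][0],.12]); plan([a],K[0][1]+90)
E
```

```text
odd 206.36952209472656 205.5420379638672 1
odd 275.0 202.5 1
([0.5024, -0.2543], 0.9, 0.0962)
([0.512, -0.4132], 0.2, 0.0958)
t 5.0 tcp [0.6705 0.0366 0.2049] ang -3.6 turn 1.425 q6 -0.06 g 0.35 0.0 F [ 0.9 -0.1 -1.1]
[-0.7521, -0.3755, 0.2098]
```

jog_arm --pt "-0.75 -0.374 0.2 0.95 0.45" --pt "-0.75 -0.374 0.2 0.95 0.45" --pt "-0.75 -0.374 0.2 0.95 0.45" --pt "-0.75 -0.374 0.2 0.95 0.45" --pt "-0.75 -0.374 0.2 0.95 0.45" --pt "-0.75 -0.374 0.2 0.95 0.45" --pt "-0.75 -0.374 0.2 0.95 0.45" --pt "-0.75 -0.374 0.2 0.95 0.45" --pt "-0.75 -0.374 0.2 0.95 0.45" --pt "-0.75 -0.374 0.2 0.95 0.45" --pt "-0.75 -0.374 0.2 0.95 0.45" --pt "-0.75 -0.374 0.2 0.95 0.45"

```text
clock: 6.0
tcp_pos: [0.5005, -0.252, 0.1198]
eef_rot: [-0.0, 0.967, 0.255, -0.0]
wrist_force: [0.8, 0.4, -0.0]
grip_width: 0.449
gripper_force: 0.0
```

jog_arm --pt "0 0 0 0.475 0.45" --pt "0 0 0 0.475 0.45" --pt "0 0 0 0.475 0.45" --pt "0 0 0 0.475 0.45" --pt "0 0 0 0.475 0.45" --pt "0 0 0 0.475 0.45" --pt "0 0 0 0.475 0.45"

```text
clock: 6.58
tcp_pos: [0.5007, -0.2521, 0.1202]
eef_rot: [0.0, 1.0, 0.011, 0.0]
wrist_force: [0.9, -0.0, 0.2]
grip_width: 0.455
gripper_force: 0.0
```

```bash
python3 - <<'E'
from h import *
plan([[.502,-.254,.07],[.502,-.254,.018]],91.4)
s=cam("side");print(proj(s,[[.502,-.254,.034],bot.get_obs()["tcp_pos"]])); crop(s,230,190,370,310,5,"s3")
E
```

```text
t 6.58 tcp [ 0.5007 -0.2521  0.1202] ang -88.8 turn -0.003 q6 0.87 g 0.455 0.0 F [ 0.9 -0.   0.2]
[0.003, 0.0048, 0.1256]
[0.003, 0.0048, 0.2556]
[[287.11070276 272.84594505]
 [287.14370226 246.76899342]]
```

View pics/s3.png

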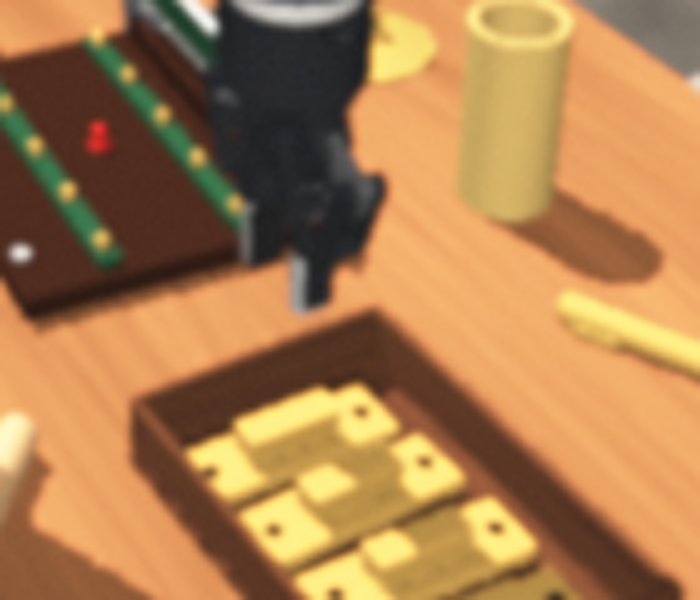

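The side view shows the gripper above key 1 and its fingers aligned with the ridge at (287,272). I'll descend and grip.

jog_arm --pt "-0.009 0.006 0.08 0 0.45" --pt "-0.009 0.006 0.15 0 0.45" --pt "-0.009 0.006 0.2 0 0.45" --pt "-0.009 0.006 0.23 0 0.45" --pt "-0.009 0.006 0.252 0 0.45" --pt "-0.009 0.006 0.252 0 0.45" --pt "-0.009 0.006 0.252 0 0.45"

```text
clock: 7.22
tcp_pos: [0.497, -0.2557, 0.0197]
eef_rot: [0.0, 1.0, 0.008, 0.0]
wrist_force: [0.4, -0.4, 0.6]
grip_width: 0.45
gripper_force: 0.0
```

jog_arm --pt "0 0 0 0 0" --pt "0 0 0 0 0" --pt "0 0 0 0 0" --pt "0 0 0 0 0" --pt "0 0 0 0 0" --pt "0 0 0 0 0" --pt "0 0 0 0 0"

```text
clock: 7.8
tcp_pos: [0.4977, -0.256, 0.021]
eef_rot: [0.001, 1.0, 0.008, 0.001]
wrist_force: [0.6, 1.9, 6.5]
grip_width: 0.218
gripper_force: 61.2
```

jog_arm --pt "0 0 -0.07 0 0" --pt "0 0 -0.15 0 0" --pt "0 0 -0.23 0 0" --pt "0 0 -0.27 0 0" --pt "0 0 -0.27 0 0" --pt "0 0 -0.27 0 0"

```text
clock: 8.3
tcp_pos: [0.4969, -0.2558, 0.1279]
eef_rot: [0.001, 1.0, 0.008, 0.001]
wrist_force: [-0.5, 0.3, -4.4]
grip_width: 0.213
gripper_force: 60.1
```

```bash
python3 - <<'E'
from h import *
plan([pw(-.0043,-.084,.12),pw(-.0043,-.084,.039)],86.5)
E
```

```text
t 8.3 tcp [ 0.4969 -0.2558  0.1279] ang -89.1 turn 0.0735 q6 0.87 g 0.213 60.1 F [-0.5  0.3 -4.4]
[0.083, -0.5468, 0.0191]
[0.0827, -0.5471, 0.2216]
```

jog_arm --pt "0.083 -0.547 0.019 0.073 0" --pt "0.083 -0.547 0.019 0.073 0" --pt "0.083 -0.547 0.019 0.073 0" --pt "0.083 -0.547 0.019 0.073 0" --pt "0.083 -0.547 0.019 0.073 0" --pt "0.083 -0.547 0.019 0.073 0" --pt "0.083 -0.547 0.019 0.073 0" --pt "0.083 -0.547 0.1 0.073 0" --pt "0.083 -0.547 0.15 0.073 0" --pt "0.083 -0.547 0.185 0.073 0" --pt "0.083 -0.547 0.185 0.073 0" --pt "0.083 -0.547 0.185 0.073 0"

```text
clock: 9.3
tcp_pos: [0.5245, -0.0365, 0.0513]
eef_rot: [-0.0, 1.0, -0.031, -0.002]
wrist_force: [0.6, -0.6, -3.7]
grip_width: 0.212
gripper_force: 60.4
```

```bash
python3 - <<'E'
from h import *
plan([pw(-.0043,-.084,.054),pw(-.0043,-.084,.039)],86.5)
t=cam("top");s=cam("side")
a=t["pixels"][170:245,200:310];b=s["pixels"][170:270,215:325]
k=lambda i,w,h:cv2.resize(i,(w,h),interpolation=cv2.INTER_CUBIC)
cv2.imwrite("pics/g4.png",np.hstack([k(a,330,225*1),np.zeros((225,2,3),np.uint8),k(b,247,225)])[:,:,::-1])
cv2.imwrite("pics/g4.png",k(b,770,600)[:580,:,::-1] if 0 else np.vstack([k(a,440,300),k(b,440,300)])[:,:,::-1])
print(proj(s,[pw(-.06,-.084,.05),pw(.06,-.084,.05)]))
E
```

```text
t 9.3 tcp [ 0.5245 -0.0365  0.0513] ang -93.5 turn -0.0004 q6 1.34 g 0.212 60.4 F [ 0.6 -0.6 -3.7]
[0.0052, -0.0001, -0.0068]
[0.0054, -0.0001, 0.0307]
[[241.16805237 228.75092399]
 [276.81940402 219.54936118]]
```

View pics/g4.png

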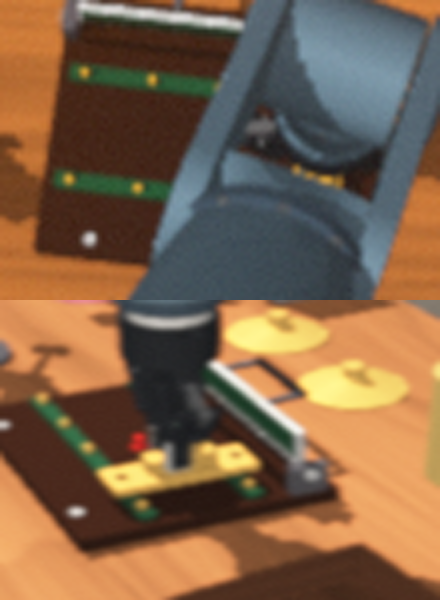

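The side view shows the key level over the last bay, clear of the outer posts at (143,505) and (250,483). I'll lower it and check the force.

jog_arm --pt "0.005 0 0.01 0 0" --pt "0.005 0 0.02 0 0" --pt "0.005 0 0.028 0 0" --pt "0.005 0 0.031 0 0" --pt "0.005 0 0.031 0 0"

```text
clock: 9.82
tcp_pos: [0.528, -0.0362, 0.0405]
eef_rot: [-0.0, 1.0, -0.03, -0.0]
wrist_force: [0.4, -0.4, -4.5]
grip_width: 0.214
gripper_force: 60.5
```

```bash
python3 - <<'E'
from h import *
plan([pw(-.0043,-.084,.039)],86.5); s=cam("side"); b=s["pixels"][170:270,215:325]
cv2.imwrite("pics/g5.png",cv2.resize(b,(660,600),interpolation=cv2.INTER_CUBIC)[:,:,::-1])
E
```

```text
t 9.82 tcp [ 0.528  -0.0362  0.0405] ang -93.5 turn 0.0005 q6 1.34 g 0.214 60.5 F [ 0.4 -0.4 -4.5]
[-0.0035, 0.0012, 0.0038]
```

View pics/g5.png

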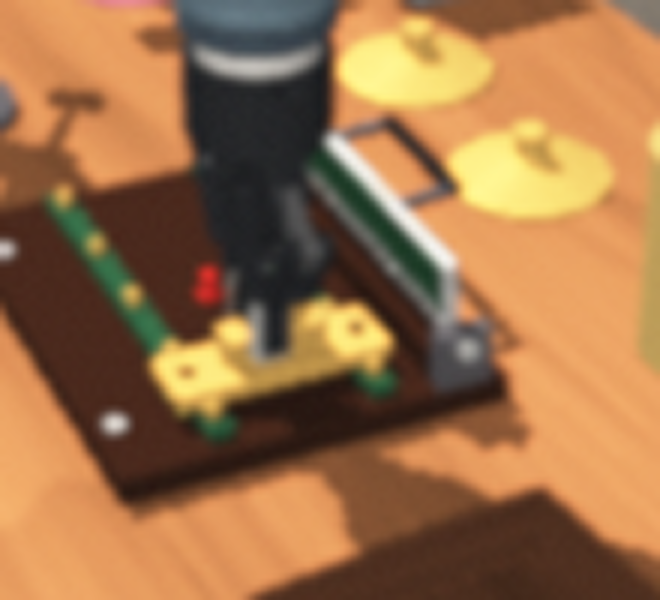

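The key sits centred between the -56 and -112 posts (about (170,345) and (212,408)). I'll lower the last bit, release and rise.

jog_arm --pt "-0.003 0 0.005 0 0" --pt "-0.003 0 0.007 0 0" --pt "-0.003 0 0.007 0 0.4" --pt "-0.003 0 0.007 0 0.4" --pt "-0.003 0 0.007 0 0.4" --pt "-0.003 0 -0.05 0 0.4" --pt "-0.003 0 -0.13 0 0.4" --pt "-0.003 0 -0.21 0 0.4" --pt "-0.003 0 -0.21 0 0.4"

```text
clock: 10.62
tcp_pos: [0.5315, -0.0374, 0.1314]
eef_rot: [0.001, 1.0, -0.03, 0.005]
wrist_force: [2.2, -0.5, 0.7]
grip_width: 0.401
gripper_force: 0.0
```

```bash
python3 - <<'E'
from h import *
plan([[.5095,-.3055,.12]],90+3.9)
E
```

```text
t 10.62 tcp [ 0.5315 -0.0374  0.1314] ang -93.5 turn -0.1227 q6 1.34 g 0.401 0.0 F [ 2.2 -0.5  0.7]
[-0.0147, 0.6723, 0.0301]
```

jog_arm --pt "-0.01 0.672 0.02 -0.122 0.4" --pt "-0.01 0.672 0.02 -0.122 0.4" --pt "-0.01 0.672 0.02 -0.122 0.4" --pt "-0.01 0.672 0.02 -0.122 0.4" --pt "-0.01 0.672 0.02 -0.122 0.4" --pt "-0.01 0.672 0.02 -0.122 0.4" --pt "-0.01 0.672 0.02 -0.122 0.4" --pt "-0.01 0.672 0.02 -0.122 0.4" --pt "-0.01 0.672 0.02 -0.122 0.4"

```text
clock: 11.37
tcp_pos: [0.5064, -0.3055, 0.1164]
eef_rot: [-0.0, 0.999, 0.032, -0.0]
wrist_force: [0.5, 0.3, 0.3]
grip_width: 0.399
gripper_force: 0.0
```

```bash
cat >> h.py <<'E'
def inplank(P):
    c,s=np.cos(PY),np.sin(PY); d=np.array(P)[:2]-[.5361,.0483]; return (np.array([c*d[0]+s*d[1],-s*d[0]+c*d[1]])*1e3).round(1)
E
python3 - <<'E'
from h import *
t=cam("top")
for k in keys(t,(200,165,310,250),.035): print("placed",inplank(k[0]),k)
for k in keys(t): print(k)
plan([[.5095,-.3055,.07],[.5095,-.3055,.018]],93.9)
crop(t,200,165,420,255,3.6,"t6")
E
```

```text
placed [  1.5 -85.6] ([0.5324, -0.0372], -3.0, 0.0961)
t 11.42 tcp [ 0.5065 -0.3041  0.1163] ang -86.2 turn -0.0021 q6 0.76 g 0.402 0.0 F [ 0.9  0.7 -0.5]
[0.0073, 0.0042, 0.1157]
[0.0074, 0.0043, 0.2457]
```

View pics/t6.png

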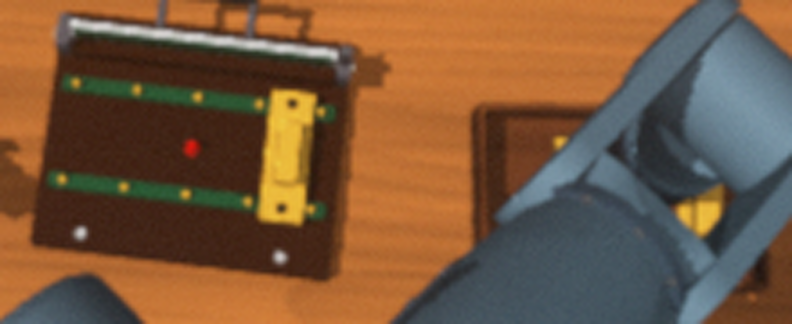

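Key 1 is lying in its bay, within 2 mm of centre. Next is key 2.

jog_arm --pt "0.009 0.004 0.08 0 0.4" --pt "0.009 0.004 0.15 0 0.4" --pt "0.009 0.004 0.2 0 0.4" --pt "0.009 0.004 0.23 0 0.4" --pt "0.009 0.004 0.245 0 0.4" --pt "0.009 0.004 0.245 0 0.4" --pt "0.009 0.004 0.245 0 0.4"

```text
clock: 12.0
tcp_pos: [0.5113, -0.3055, 0.0197]
eef_rot: [0.0, 0.999, 0.034, 0.0]
wrist_force: [0.5, 1.0, -0.0]
grip_width: 0.398
gripper_force: 0.0
```

jog_arm --pt "0 0 0 0 0" --pt "0 0 0 0 0" --pt "0 0 0 0 0" --pt "0 0 0 0 0" --pt "0 0 0 0 0" --pt "0 0 0 0 0"

```text
clock: 12.5
tcp_pos: [0.5117, -0.3059, 0.0208]
eef_rot: [0.001, 0.999, 0.034, 0.001]
wrist_force: [-0.4, 4.5, 6.5]
grip_width: 0.211
gripper_force: 62.0
```

jog_arm --pt "0 0 -0.07 0 0" --pt "0 0 -0.15 0 0" --pt "0 0 -0.23 0 0" --pt "0 0 -0.27 0 0" --pt "0 0 -0.27 0 0" --pt "0 0 -0.27 0 0"

```text
clock: 13.0
tcp_pos: [0.5107, -0.3059, 0.1273]
eef_rot: [0.001, 0.999, 0.033, 0.001]
wrist_force: [0.2, -0.5, -7.0]
grip_width: 0.213
gripper_force: 60.7
```

```bash
sed -i 's/^PL=.*/PL=np.array([.535,.0485]); PY=-.0608/' h.py; python3 - <<'E'
from h import *
plan([pw(0,-.028,.12),pw(0,-.028,.039)],86.5)
E
```

```text
t 13.0 tcp [ 0.5107 -0.3059  0.1273] ang -86.2 turn 0.1223 q6 0.77 g 0.213 60.7 F [ 0.2 -0.5 -7. ]
[0.1111, -0.8106, 0.0174]
[0.1108, -0.8109, 0.2199]
```

jog_arm --pt "0.116 -0.811 0.017 0.122 0" --pt "0.116 -0.811 0.017 0.122 0" --pt "0.116 -0.811 0.017 0.122 0" --pt "0.116 -0.811 0.017 0.122 0" --pt "0.116 -0.811 0.017 0.122 0" --pt "0.116 -0.811 0.017 0.122 0" --pt "0.116 -0.811 0.017 0.122 0" --pt "0.116 -0.811 0.017 0.122 0" --pt "0.116 -0.811 0.017 0.122 0" --pt "0.116 -0.811 0.1 0.122 0" --pt "0.116 -0.811 0.17 0.122 0" --pt "0.116 -0.811 0.17 0.122 0"

```text
clock: 14.0
tcp_pos: [0.5284, 0.0224, 0.0512]
eef_rot: [-0.001, 1.0, -0.03, -0.007]
wrist_force: [-3.1, 0.5, -6.7]
grip_width: 0.215
gripper_force: 61.3
```

```bash
python3 - <<'E'
from h import *
plan([pw(.002,-.028,.041),pw(.002,-.028,.038)],86.5)
t=cam("top");
for k in keys(t): print(k)
E
```

```text
t 14.0 tcp [0.5284 0.0224 0.0512] ang -93.4 turn 0.001 q6 1.45 g 0.215 61.3 F [-3.1  0.5 -6.7]
[0.0179, 0.0039, 0.0253]
[0.018, 0.004, 0.0328]
([0.5145, -0.3595], 0.4, 0.0961)
([0.512, -0.4132], 0.2, 0.096)
```

jog_arm --pt "0 0 0 0 0" --pt "0 0 0 0 0" --pt "0 0 0 0 0"

```text
clock: 14.3
tcp_pos: [0.5365, 0.0206, 0.0604]
eef_rot: [0.0, 1.0, -0.031, 0.001]
wrist_force: [0.6, -0.5, -5.4]
grip_width: 0.213
gripper_force: 61.5
```

```bash
python3 - <<'E'
from h import *
plan([pw(.002,-.028,.041),pw(.002,-.028,.038)],86.5)
E
```

```text
t 14.3 tcp [0.5365 0.0206 0.0604] ang -93.5 turn -0.0001 q6 1.45 g 0.213 61.5 F [ 0.6 -0.5 -5.4]
[-0.003, 0.0005, 0.0486]
[-0.003, 0.0005, 0.0561]
```

Settled; it was only transient sway. Lower, release and rise.

jog_arm --pt "-0.003 0 0.02 0 0" --pt "-0.003 0 0.038 0 0" --pt "-0.003 0 0.048 0 0" --pt "-0.003 0 0.053 0 0" --pt "-0.003 0 0.056 0 0" --pt "-0.003 0 0.056 0 0" --pt "-0.003 0 0.056 0 0"

```text
clock: 14.88
tcp_pos: [0.5337, 0.0211, 0.0397]
eef_rot: [0.0, 1.0, -0.03, -0.001]
wrist_force: [-17.0, 1.5, 30.8]
grip_width: 0.214
gripper_force: 66.1
```

jog_arm --pt "0 0 0 0 0.4" --pt "0 0 0 0 0.4" --pt "0 0 0 0 0.4" --pt "0 0 -0.05 0 0.4" --pt "0 0 -0.13 0 0.4" --pt "0 0 -0.21 0 0.4" --pt "0 0 -0.21 0 0.4" --pt "0 0 -0.21 0 0.4"

```text
clock: 15.55
tcp_pos: [0.5359, 0.0208, 0.1226]
eef_rot: [0.0, 1.0, -0.03, 0.003]
wrist_force: [-1.0, 0.3, -1.2]
grip_width: 0.401
gripper_force: 0.0
```

```bash
python3 - <<'E'
from h import *
plan([[.5145,-.3600,.12]],90.4)
for k in keys(cam("top")): print(k)
E
```

```text
t 15.55 tcp [0.5359 0.0208 0.1226] ang -93.5 turn -0.0646 q6 1.45 g 0.401 0.0 F [-1.   0.3 -1.2]
[0.0043, 0.9536, 0.0071]
odd 276.0209045410156 204.09478759765625 0
([0.5119, -0.4131], 0.2, 0.0959)
```

jog_arm --pt "0.009 0.954 0.007 -0.065 0.4" --pt "0.009 0.954 0.007 -0.065 0.4" --pt "0.009 0.954 0.007 -0.065 0.4" --pt "0.009 0.954 0.007 -0.065 0.4" --pt "0.009 0.954 0.007 -0.065 0.4" --pt "0.009 0.954 0.007 -0.065 0.4" --pt "0.009 0.954 0.007 -0.065 0.4" --pt "0.009 0.954 0.007 -0.065 0.4" --pt "0.009 0.954 0.007 -0.065 0.4" --pt "0.009 0.954 0.007 -0.065 0.4" --pt "0.009 0.954 0.007 -0.065 0.4" --pt "0.009 0.954 0.007 -0.065 0.4"

```text
clock: 16.6
tcp_pos: [0.5133, -0.3589, 0.1155]
eef_rot: [-0.002, 1.0, 0.003, -0.001]
wrist_force: [-0.1, 0.5, -0.2]
grip_width: 0.398
gripper_force: 0.0
```

```bash
python3 - <<'E'
from h import *
plan([[.5145,-.3600,.07],[.5145,-.3600,.0195]],90.4)
t=cam("top");s=cam("side")
for k in keys(t,(200,165,310,250),.035): print("placed",inplank(k[0]),k)
k=lambda i,w,h:cv2.resize(i,(w,h),interpolation=cv2.INTER_CUBIC)
cv2.imwrite("pics/g7.png",np.vstack([k(t["pixels"][165:245,200:310],440,300),k(s["pixels"][190:310,230:380],440,300)])[:,:,::-1])
E
```

```text
t 16.6 tcp [ 0.5133 -0.3589  0.1155] ang -89.6 turn -0.0007 q6 0.76 g 0.398 0.0 F [-0.1  0.5 -0.2]
[0.0032, 0.0031, 0.1138]
[0.0035, 0.0035, 0.24]
placed [ -2.7 -28. ] ([0.5317, 0.0205], -3.4, 0.0959)
placed [  1.6 -85.6] ([0.5325, -0.0372], -3.1, 0.096)
```

View pics/g7.png

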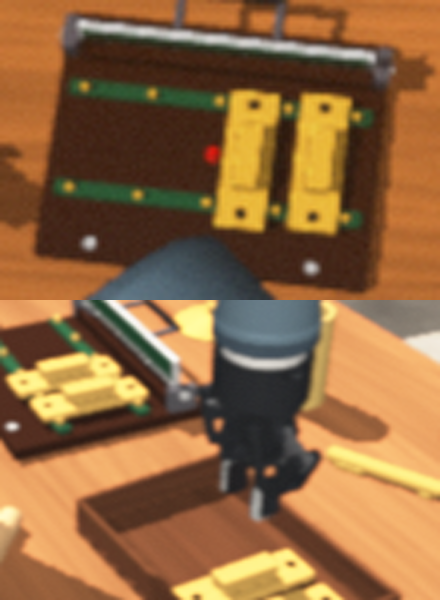

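The top view shows two keys in bays, both within 3 mm. The side view shows the gripper over key 3. Descend and grip.

jog_arm --pt "0.003 0.003 0.08 0 0.4" --pt "0.003 0.003 0.15 0 0.4" --pt "0.003 0.003 0.2 0 0.4" --pt "0.003 0.003 0.225 0 0.4" --pt "0.003 0.003 0.24 0 0.4" --pt "0.003 0.003 0.24 0 0.4" --pt "0.003 0.003 0.24 0 0.4"

```text
clock: 17.28
tcp_pos: [0.5164, -0.361, 0.0227]
eef_rot: [0.0, 1.0, 0.004, 0.0]
wrist_force: [-0.2, -1.3, -0.3]
grip_width: 0.399
gripper_force: 0.0
```

jog_arm --pt "0 0 0 0 0" --pt "0 0 0 0 0" --pt "0 0 0 0 0" --pt "0 0 0 0 0" --pt "0 0 0 0 0" --pt "0 0 0 0 0"

```text
clock: 17.78
tcp_pos: [0.5167, -0.3614, 0.0237]
eef_rot: [0.001, 1.0, 0.004, 0.001]
wrist_force: [-0.5, 3.0, 6.0]
grip_width: 0.213
gripper_force: 61.2
```

jog_arm --pt "0 0 -0.07 0 0" --pt "0 0 -0.15 0 0" --pt "0 0 -0.23 0 0" --pt "0 0 -0.27 0 0" --pt "0 0 -0.27 0 0" --pt "0 0 -0.27 0 0" --pt "0 0 -0.27 0 0"

```text
clock: 18.37
tcp_pos: [0.5145, -0.3602, 0.1277]
eef_rot: [-0.001, 1.0, 0.004, -0.001]
wrist_force: [-0.3, -0.5, -4.7]
grip_width: 0.211
gripper_force: 60.1
```

```bash
python3 - <<'E'
from h import *
plan([pw(0.0005,.028,.12)],86.5)
E
```

```text
t 18.37 tcp [ 0.5145 -0.3602  0.1277] ang -89.6 turn 0.0653 q6 0.76 g 0.211 60.1 F [-0.3 -0.5 -4.7]
[0.0648, -1.0909, 0.0214]
```

jog_arm --pt "0.07 -0.98 0.01 0.065 0" --pt "0.07 -0.98 0.01 0.065 0" --pt "0.07 -0.98 0.01 0.065 0" --pt "0.07 -0.98 0.01 0.065 0" --pt "0.07 -0.98 0.01 0.065 0" --pt "0.07 -0.98 0.01 0.065 0" --pt "0.07 -0.98 0.01 0.065 0" --pt "0.07 -0.98 0.01 0.065 0" --pt "0.07 -0.98 0.01 0.065 0" --pt "0.07 -0.98 0.01 0.065 0" --pt "0.07 -0.98 0.01 0.065 0" --pt "0.07 -0.98 0.01 0.065 0"

```text
clock: 19.37
tcp_pos: [0.539, 0.0324, 0.1235]
eef_rot: [-0.0, 1.0, -0.029, -0.002]
wrist_force: [0.5, 0.1, -5.7]
grip_width: 0.21
gripper_force: 60.7
```

jog_arm --pt "0 -0.11 0.04 0 0" --pt "0 -0.11 0.1 0 0" --pt "0 -0.11 0.15 0 0" --pt "0 -0.11 0.15 0 0" --pt "0 -0.11 0.15 0 0" --pt "0 -0.11 0.15 0 0" --pt "0 -0.11 0.15 0 0"

```text
clock: 19.95
tcp_pos: [0.5447, 0.074, 0.0671]
eef_rot: [0.0, 1.0, -0.031, 0.001]
wrist_force: [-0.1, -0.0, -5.5]
grip_width: 0.212
gripper_force: 61.1
```

```bash
python3 - <<'E'
from h import *
plan([pw(0.003,.028,.0425)],86.5)
for k in keys(cam("top")): print(k)
E
```

```text
t 19.95 tcp [0.5447 0.074  0.0671] ang -93.6 turn -0.0009 q6 1.55 g 0.212 61.1 F [-0.1 -0.  -5.5]
[-0.0129, -0.005, 0.0614]
([0.512, -0.4131], 0.1, 0.0959)
```

jog_arm --pt "-0.013 -0.005 0.02 0 0" --pt "-0.013 -0.005 0.04 0 0" --pt "-0.013 -0.005 0.052 0 0" --pt "-0.013 -0.005 0.058 0 0" --pt "-0.013 -0.005 0.061 0 0" --pt "-0.013 -0.005 0.061 0 0" --pt "-0.013 -0.005 0.061 0 0"

```text
clock: 20.58
tcp_pos: [0.5372, 0.0774, 0.0427]
eef_rot: [0.0, 1.0, -0.03, -0.001]
wrist_force: [-11.7, -0.6, 16.5]
grip_width: 0.215
gripper_force: 63.7
```

```bash
python3 - <<'E'
from h import *
plan([pw(0.003,.028,.0425)],86.5)
E
```

```text
t 20.58 tcp [0.5372 0.0774 0.0427] ang -93.4 turn 0.0012 q6 1.56 g 0.215 63.7 F [-11.7  -0.6  16.5]
[0.0064, 0.0026, 0.0004]
```

jog_arm --pt "0 0 -0.002 0 0.4" --pt "0 0 -0.002 0 0.4" --pt "0 0 -0.002 0 0.4" --pt "0 0 -0.05 0 0.4" --pt "0 0 -0.13 0 0.4" --pt "0 0 -0.2 0 0.4" --pt "0 0 -0.2 0 0.4"

```text
clock: 21.17
tcp_pos: [0.5426, 0.0771, 0.1272]
eef_rot: [0.0, 1.0, -0.03, 0.005]
wrist_force: [1.3, 0.0, 0.2]
grip_width: 0.403
gripper_force: 0.0
```

```bash
python3 - <<'E'
from h import *
plan([[.512,-.4131,.12]],90.2)
E
```

```text
t 21.17 tcp [0.5426 0.0771 0.1272] ang -93.5 turn -0.0611 q6 1.56 g 0.403 0.0 F [1.3 0.  0.2]
[-0.0026, 1.228, 0.0181]
```

jog_arm --pt "0.002 1 0.01 -0.06 0.35" --pt "0.002 1 0.01 -0.06 0.35" --pt "0.002 1 0.01 -0.06 0.35" --pt "0.002 1 0.01 -0.06 0.35" --pt "0.002 1 0.01 -0.06 0.35" --pt "0.002 1 0.01 -0.06 0.35" --pt "0.002 1 0.01 -0.06 0.35" --pt "0.002 1 0.01 -0.06 0.35" --pt "0.002 1 0.01 -0.06 0.35" --pt "0.002 1 0.01 -0.06 0.35" --pt "0.002 1 0.01 -0.06 0.35" --pt "0.002 1 0.01 -0.06 0.35"

```text
clock: 22.17
tcp_pos: [0.5144, -0.3236, 0.1167]
eef_rot: [-0.0, 1.0, -0.0, -0.0]
wrist_force: [0.3, 0.7, -0.1]
grip_width: 0.354
gripper_force: 0.0
```

jog_arm --pt "0 0.22 0 0 0.35" --pt "0 0.22 0 0 0.35" --pt "0 0.22 0 0 0.35" --pt "0 0.22 0 0 0.35" --pt "0 0.22 0 0 0.35" --pt "0 0.22 0 0 0.35"

```text
clock: 22.67
tcp_pos: [0.5152, -0.4077, 0.1167]
eef_rot: [-0.001, 1.0, 0.002, -0.0]
wrist_force: [-0.1, 0.9, 0.6]
grip_width: 0.349
gripper_force: 0.0
```

```bash
python3 - <<'E'
from h import *
plan([[.514,-.4136,.12],[.514,-.4136,.022]],90.2)
t=cam("top")
for k in keys(t,(200,165,310,250),.035): print("placed",inplank(k[0]),k)
for k in keys(t): print(k)
E
```

```text
t 22.67 tcp [ 0.5152 -0.4077  0.1167] ang -89.8 turn 0.0003 q6 0.72 g 0.349 0.0 F [-0.1  0.9  0.6]
[-0.0032, 0.0148, -0.0082]
[-0.003, 0.0152, 0.2368]
odd 323.339111328125 173.21163940429688 1
odd 246.87059020996094 170.31764221191406 1
placed [-2.7 28.7] ([0.5351, 0.0771], -3.4, 0.0955)
```

jog_arm --pt "-0.003 0.013 0.08 0 0.35" --pt "-0.003 0.013 0.13 0 0.35" --pt "-0.003 0.013 0.13 0 0.35" --pt "-0.003 0.013 0.13 0 0.35"

```text
clock: 23.05
tcp_pos: [0.5134, -0.413, 0.0642]
eef_rot: [-0.001, 1.0, 0.002, -0.001]
wrist_force: [0.3, -0.6, 0.3]
grip_width: 0.353
gripper_force: 0.0
```

```bash
python3 - <<'E'
from h import *
plan([[.514,-.4136,.022]],90.2)
E
```

```text
t 23.05 tcp [ 0.5134 -0.413   0.0642] ang -89.8 turn -0.0 q6 0.71 g 0.353 0.0 F [ 0.3 -0.6  0.3]
[0.0017, 0.0018, 0.1054]
```

jog_arm --pt "0.001 0.001 0.05 0 0.35" --pt "0.001 0.001 0.08 0 0.35" --pt "0.001 0.001 0.1 0 0.35" --pt "0.001 0.001 0.105 0 0.35" --pt "0.001 0.001 0.105 0 0.35" --pt "0.001 0.001 0.105 0 0.35"

```text
clock: 23.55
tcp_pos: [0.5158, -0.4162, 0.0332]
eef_rot: [0.001, 1.0, 0.002, 0.001]
wrist_force: [-17.3, 17.2, 54.2]
grip_width: 0.352
gripper_force: 27.2
```

jog_arm --pt "0 0 0 0 0" --pt "0 0 0 0 0" --pt "0 0 0 0 0" --pt "0 0 0 0 0" --pt "0 0 0 0 0" --pt "0 0 0 0 0"

```text
clock: 24.05
tcp_pos: [0.5171, -0.4111, 0.0346]
eef_rot: [-0.003, 1.0, 0.003, 0.001]
wrist_force: [-17.5, 36.9, 72.1]
grip_width: 0.006
gripper_force: 34.3
```

jog_arm --pt "0 0 -0.07 0 0" --pt "0 0 -0.15 0 0" --pt "0 0 -0.23 0 0" --pt "0 0 -0.26 0 0" --pt "0 0 -0.26 0 0" --pt "0 0 -0.26 0 0" --pt "0 0 -0.26 0 0"

```text
clock: 24.63
tcp_pos: [0.5135, -0.4146, 0.1255]
eef_rot: [-0.001, 1.0, 0.001, -0.001]
wrist_force: [0.2, -0.1, -1.2]
grip_width: 0.002
gripper_force: 0.0
```

```bash
python3 - <<'E'
from h import *
plan([pw(.004,.084,.12)],86.5)
E
```

```text
t 24.63 tcp [ 0.5135 -0.4146  0.1255] ang -89.9 turn 0.0605 q6 0.71 g 0.002 0.0 F [ 0.2 -0.1 -1.2]
[0.0797, -1.3665, 0.0165]
```

The fingers landed on something at z≈33 mm, so key 4 was probably knocked aside after my last reading. I'll move clear and measure again.

jog_arm --pt "0 -0.8 -0.1 0 0.35" --pt "0 -0.8 -0.1 0 0.35" --pt "0 -0.8 -0.1 0 0.35" --pt "0 -0.8 -0.1 0 0.35" --pt "0 -0.8 -0.1 0 0.35" --pt "0 -0.8 -0.1 0 0.35" --pt "0 -0.8 -0.1 0 0.35" --pt "0 -0.8 -0.1 0 0.35" --pt "0 -0.8 -0.1 0 0.35" --pt "0 -0.8 -0.1 0 0.35"

```text
clock: 25.47
tcp_pos: [0.5126, -0.0937, 0.1656]
eef_rot: [-0.001, 1.0, 0.003, -0.001]
wrist_force: [-0.5, -0.8, -0.8]
grip_width: 0.35
gripper_force: 0.0
```

```bash
python3 - <<'E'
from h import *
t=cam("top");s=cam("side")
for k in keys(t): print(k)
k=lambda i,w,h:cv2.resize(i,(w,h),interpolation=cv2.INTER_CUBIC)
cv2.imwrite("pics/g8.png",np.hstack([k(t["pixels"][160:260,200:430],800,348)[:, :],]) [:,:,::-1] if 0 else np.vstack([k(t["pixels"][160:250,200:430],760,297),k(s["pixels"][180:310,210:470],596,298)[:, :596] if 0 else k(s["pixels"][180:310,210:470],760,300)])[:,:,::-1])
E
```

```text
odd 326.6138610839844 186.59327697753906 0
```

View pics/g8.png

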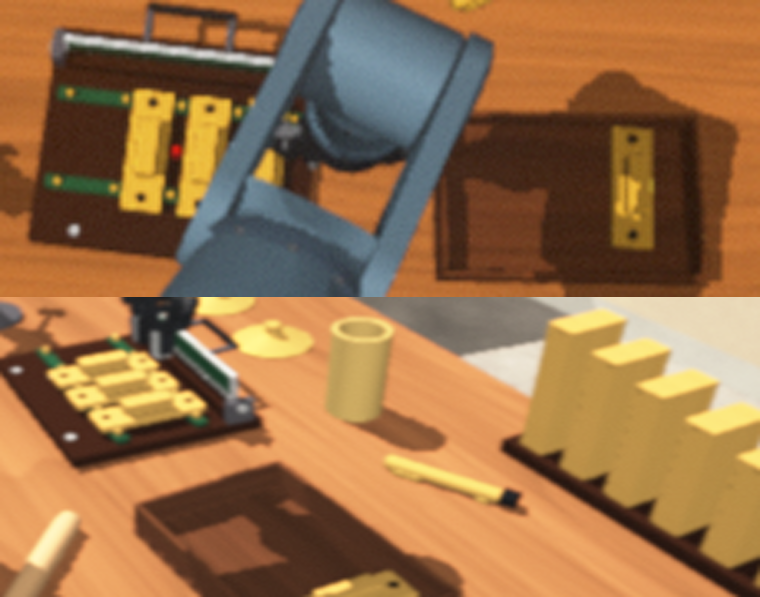

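The picture shows three keys in bays. Key 4 is ridge up in the bin, shadowed, with its dots at (633,139) and (633,235), and it has been shifted. Its position follows from those.

```bash
python3 - <<'E'
from h import *
t=cam("top"); q=unproj(t,[[391.2,201.8],[391.2,230.8]],.016); print(q.round(4),q.mean(0).round(4),np.linalg.norm(q[0]-q[1]),np.degrees(np.arctan2(*(q[0]-q[1])[1::-1])))
print(unproj(t,[[391.65,216.65]],.02))
# dark dot refine
x0,y0=378,190; hsv=cv2.cvtColor(t["pixels"][y0:245,x0:406],cv2.COLOR_RGB2HSV)
m=cv2.inRange(hsv,np.array((18,120,70)),np.array((35,255,255)));c=max(cv2.findContours(m,0,1)[0],key=cv2.contourArea)
r=cv2.minAreaRect(c);print(r); print(unproj(t,[np.array(r[0])+[x0,y0]],.016))
plan([[.51,-.43,.12]],90)
E
```

```text
[[ 0.5776 -0.4033  0.016 ]
 [ 0.4817 -0.4023  0.016 ]] [ 0.5297 -0.4028  0.016 ] 0.09582462135787957 -0.5663455813658457
[[ 0.52746258 -0.40300353  0.02      ]]
((13.0, 26.5), (37.0, 12.0), 90.0)
[[ 0.52858828 -0.40212887  0.016     ]]
t 25.62 tcp [ 0.513  -0.0964  0.1661] ang -89.9 turn 0.0012 q6 1.16 g 0.356 0.0 F [ 0.  -0.5  0.3]
[-0.0084, 0.834, 0.1148]
```

jog_arm --pt "0.047 0.766 0.1 0.01 0.4" --pt "0.047 0.766 0.1 0.01 0.4" --pt "0.047 0.766 0.1 0.01 0.4" --pt "0.047 0.766 0.1 0.01 0.4" --pt "0.047 0.766 0.1 0.01 0.4" --pt "0.047 0.766 0.1 0.01 0.4" --pt "0.047 0.766 0.1 0.01 0.4" --pt "0.047 0.766 0.1 0.01 0.4" --pt "0.047 0.766 0.1 0.01 0.4" --pt "0.047 0.766 0.2 0.01 0.4" --pt "0.047 0.766 0.25 0.01 0.4" --pt "0.047 0.766 0.25 0.01 0.4"

```text
clock: 26.62
tcp_pos: [0.529, -0.3993, 0.0607]
eef_rot: [-0.004, 1.0, -0.005, -0.004]
wrist_force: [-0.7, 2.3, -1.0]
grip_width: 0.399
gripper_force: 0.0
```

```bash
python3 - <<'E'
from h import *
plan([[.5315,-.4028,.04],[.5315,-.4028,.022]],89.5)
E
```

```text
t 26.62 tcp [ 0.529  -0.3993  0.0607] ang -90.6 turn -0.0014 q6 0.76 g 0.399 0.0 F [-0.7  2.3 -1. ]
[0.0068, 0.009, 0.0515]
[0.0071, 0.0094, 0.0965]
```

jog_arm --pt "0 0 0.03 0 0.4" --pt "0 0 0.06 0 0.4" --pt "0 0 0.085 0 0.4" --pt "0 0 0.085 0 0.4" --pt "0 0 0.085 0 0.4"

```text
clock: 27.03
tcp_pos: [0.5329, -0.4016, 0.033]
eef_rot: [-0.0, 1.0, -0.004, -0.0]
wrist_force: [0.3, -0.2, -0.2]
grip_width: 0.397
gripper_force: 0.0
```

No contact at the depth where it collided before. Continue, then close.

jog_arm --pt "0 0 0.015 0 0.4" --pt "0 0 0.027 0 0.4" --pt "0 0 0.027 0 0.4" --pt "0 0 0.027 0 0"

```text
clock: 27.37
tcp_pos: [0.5329, -0.4018, 0.0223]
eef_rot: [-0.0, 1.0, -0.004, -0.0]
wrist_force: [-1.3, -0.1, -0.6]
grip_width: 0.277
gripper_force: 0.0
```

jog_arm --pt "0 0 0 0 0" --pt "0 0 0 0 0" --pt "0 0 0 0 0" --pt "0 0 0 0 0" --pt "0 0 0 0 0" --pt "0 0 0 0 0"

```text
clock: 27.87
tcp_pos: [0.533, -0.4018, 0.0227]
eef_rot: [-0.0, 1.0, -0.004, -0.0]
wrist_force: [-2.3, 3.5, 3.9]
grip_width: 0.212
gripper_force: 61.6
```

jog_arm --pt "0 0 -0.07 0 0" --pt "0 0 -0.15 0 0" --pt "0 0 -0.23 0 0" --pt "0 0 -0.26 0 0" --pt "0 0 -0.26 0 0" --pt "0 0 -0.26 0 0"

```text
clock: 28.37
tcp_pos: [0.5328, -0.4019, 0.1256]
eef_rot: [0.0, 1.0, -0.004, -0.0]
wrist_force: [-1.0, 1.7, -5.3]
grip_width: 0.216
gripper_force: 60.7
```

```bash
python3 - <<'E'
from h import *
plan([pw(.0055,.084,.13)],86.5)
E
```

```text
t 28.37 tcp [ 0.5328 -0.4019  0.1256] ang -90.5 turn 0.0503 q6 0.76 g 0.216 60.7 F [-1.   1.7 -5.3]
[0.0207, -1.335, -0.011]
```

jog_arm --pt "0.02 -0.98 -0.01 0.05 0" --pt "0.02 -0.98 -0.01 0.05 0" --pt "0.02 -0.98 -0.01 0.05 0" --pt "0.02 -0.98 -0.01 0.05 0" --pt "0.02 -0.98 -0.01 0.05 0" --pt "0.02 -0.98 -0.01 0.05 0" --pt "0.02 -0.98 -0.01 0.05 0" --pt "0.02 -0.98 -0.01 0.05 0" --pt "0.02 -0.98 -0.01 0.05 0" --pt "0.02 -0.98 -0.01 0.05 0" --pt "0.02 -0.98 -0.01 0.05 0" --pt "0.02 -0.98 -0.01 0.05 0"

```text
clock: 29.37
tcp_pos: [0.5424, -0.0086, 0.1277]
eef_rot: [-0.0, 1.0, -0.029, -0.002]
wrist_force: [0.1, -1.1, -5.5]
grip_width: 0.215
gripper_force: 61.1
```

jog_arm --pt "0 -0.355 0 0 0" --pt "0 -0.355 0 0 0" --pt "0 -0.355 0 0 0" --pt "0 -0.355 0 0 0" --pt "0 -0.355 0.08 0 0" --pt "0 -0.355 0.14 0 0" --pt "0 -0.355 0.14 0 0" --pt "0 -0.355 0.14 0 0" --pt "0 -0.355 0.14 0 0"

```text
clock: 30.12
tcp_pos: [0.5534, 0.1306, 0.0747]
eef_rot: [0.0, 1.0, -0.031, -0.0]
wrist_force: [0.6, -0.3, -4.0]
grip_width: 0.211
gripper_force: 61.4
```

```bash
python3 - <<'E'
from h import *
plan([pw(.0055,.084,.0425)],86.5)
E
```

```text
t 30.12 tcp [0.5534 0.1306 0.0747] ang -93.6 turn -0.0011 q6 1.66 g 0.211 61.4 F [ 0.6 -0.3 -4. ]
[-0.0198, -0.0024, 0.0806]
```

jog_arm --pt "-0.018 -0.002 0.03 0 0" --pt "-0.018 -0.002 0.055 0 0" --pt "-0.018 -0.002 0.07 0 0" --pt "-0.018 -0.002 0.077 0 0" --pt "-0.018 -0.002 0.079 0 0" --pt "-0.018 -0.002 0.079 0 0"

```text
clock: 30.62
tcp_pos: [0.5461, 0.1328, 0.0431]
eef_rot: [0.0, 1.0, -0.03, 0.0]
wrist_force: [-0.1, -0.6, -4.9]
grip_width: 0.212
gripper_force: 61.4
```

```bash
python3 - <<'E'
from h import *
plan([pw(.0055,.084,.0425)],86.5)
E
```

```text
t 30.62 tcp [0.5461 0.1328 0.0431] ang -93.5 turn 0.0002 q6 1.66 g 0.212 61.4 F [-0.1 -0.6 -4.9]
[-0.0012, 0.002, 0.0014]
```

Not yet resting on the felt. Lower 2 mm more, release, rise, and back off toward the mic side.

jog_arm --pt "-0.001 0.002 0.004 0 0" --pt "-0.001 0.002 0.005 0 0" --pt "-0.001 0.002 0.005 0 0.4" --pt "-0.001 0.002 0.005 0 0.4" --pt "-0.001 0.002 0.005 0 0.4" --pt "-0.001 0 -0.07 0 0.4" --pt "-0.001 0 -0.15 0 0.4" --pt "-0.001 0 -0.23 0 0.4" --pt "-0.001 0 -0.32 0 0.4" --pt "-0.001 0 -0.4 0 0.4" --pt "-0.001 0 -0.45 0 0.4" --pt "-0.001 0 -0.45 0 0.4"

```text
clock: 31.62
tcp_pos: [0.5486, 0.1332, 0.2294]
eef_rot: [-0.0, 1.0, -0.03, 0.005]
wrist_force: [0.6, 0.5, 1.2]
grip_width: 0.402
gripper_force: 0.0
```

jog_arm --pt "-0.4 0 0 0 0.4" --pt "-0.4 -0.1 0 0 0.4" --pt "-0.4 -0.4 0 0 0.4" --pt "-0.4 -0.4 0 0 0.4" --pt "-0.4 -0.4 0 0 0.4" --pt "-0.4 -0.4 0 0 0.4" --pt "-0.4 -0.4 0 0 0.4" --pt "-0.4 -0.4 0 0 0.4"

```text
clock: 32.28
tcp_pos: [0.3938, 0.3041, 0.2224]
eef_rot: [0.0, 1.0, -0.028, -0.0]
wrist_force: [0.6, -0.5, -0.4]
grip_width: 0.401
gripper_force: 0.0
```

```bash
python3 - <<'E'
from h import *
t=cam("top")
for k in keys(t,(200,165,310,250),.035): print("placed",inplank(k[0]),k)
plan([pw(.13,0,.2)],-3.5)
E
```

```text
odd 246.72860717773438 168.24720764160156 1
placed [ 1.6 83.3] ([0.5428, 0.1313], -3.5, 0.0965)
placed [-3.2 28.5] ([0.5346, 0.0769], -3.3, 0.0966)
placed [  1.6 -85.7] ([0.5325, -0.0373], -3.1, 0.0962)
t 32.33 tcp [0.3947 0.3029 0.2224] ang -93.3 turn -1.497 q6 2.04 g 0.403 0.0 F [ 0.1 -0.3  0.5]
[0.7121, 0.6154, 0.0563]
```

```bash
python3 - <<'E'
from h import *
t=cam("top")
print(proj(t,[.5317,.0205,.035]))
x0,y0=245,175;k=4
im=cv2.resize(t["pixels"][y0:240,x0:280],None,fx=k,fy=k,interpolation=cv2.INTER_CUBIC);hsv=cv2.cvtColor(im,cv2.COLOR_RGB2HSV)
m=cv2.inRange(hsv,np.array((18,120,140)),np.array((32,255,255)))
for c in cv2.findContours(m,0,1)[0]:
    if cv2.contourArea(c)>2500:
        q=cv2.minAreaRect(c); p=unproj(t,[(np.array(q[0])+.5)/k-.5+[x0,y0]],.035)[0]; print(q,inplank(p))
g=cv2.inRange(hsv[:,:,2],0,130); n,l,st,ce=cv2.connectedComponentsWithStats(g)
print([(int(st[i,4]),inplank(unproj(t,[(ce[i]+.5)/k-.5+[x0,y0]],.035)[0]).tolist()) for i in range(1,n) if 8<st[i,4]<300])
plan([pw(.13,0,.2)],-3.5); print(bot.get_obs()["qpos"].round(2))
E
```

```text
[[261.38805515 206.9233257 ]]
((124.5, 131.0), (144.0, 29.0), 90.0) [  1.4 -74.2]
((66.71746826171875, 128.33270263671875), (51.778785705566406, 145.33412170410156), 7.4314093589782715) [ -2.  -27.7]
((15.5, 121.0), (146.0, 31.0), 90.0) [-1.  14.2]
[(53, [45.1, 29.0]), (42, [45.2, -27.9]), (55, [-24.0, -81.6]), (209, [-50.5, -28.0]), (199, [-46.5, -85.8])]
t 32.38 tcp [0.3953 0.302  0.2225] ang -93.4 turn -1.499 q6 2.04 g 0.4 0.0 F [ 0.2 -0.4 -0.1]
[0.7117, 0.6119, 0.0566]
[ 0.41  0.01  1.81 -0.    1.32  2.04]
```

jog_arm --pt "0.72 0.615 0 -0.95 0.5" --pt "0.72 0.615 0 -0.95 0.5" --pt "0.72 0.615 0 -0.95 0.5" --pt "0.72 0.615 0 -0.95 0.5" --pt "0.72 0.615 0 -0.95 0.5" --pt "0.72 0.615 0 -0.95 0.5" --pt "0.72 0.615 0 -0.95 0.5" --pt "0.72 0.615 0 -0.95 0.5" --pt "0.72 0.615 0 -0.95 0.5" --pt "0.72 0.615 0 -0.95 0.5" --pt "0.72 0.615 0 -0.95 0.5"

```text
clock: 33.3
tcp_pos: [0.67, 0.0328, 0.2219]
eef_rot: [0.001, 0.895, 0.447, -0.0]
wrist_force: [-1.1, 0.3, -0.4]
grip_width: 0.499
gripper_force: 0.0
```

jog_arm --pt "0 0 0 -0.55 0.5" --pt "0 0 0 -0.55 0.5" --pt "0 0 0 -0.55 0.5" --pt "0 0 0 -0.55 0.5" --pt "0 0 0 -0.55 0.5" --pt "0 0 0 -0.55 0.5" --pt "0 0 0 -0.55 0.5"

```text
clock: 33.88
tcp_pos: [0.6673, 0.0386, 0.2227]
eef_rot: [-0.0, 0.73, 0.684, -0.0]
wrist_force: [-0.4, -0.1, 0.3]
grip_width: 0.5
gripper_force: 0.0
```

```bash
python3 - <<'E'
from h import *
plan([[.668,.038,.1],[.668,.038,.059]],-3.5)
E
```

```text
t 33.88 tcp [0.6673 0.0386 0.2227] ang -3.7 turn -0.0032 q6 -0.05 g 0.5 0.0 F [-0.4 -0.1  0.3]
[-0.0015, 0.002, 0.3067]
[-0.0015, 0.0021, 0.4092]
```

jog_arm --pt "0 0.002 0.1 0 0.5" --pt "0 0.002 0.2 0 0.5" --pt "0 0.002 0.28 0 0.5" --pt "0 0.002 0.34 0 0.5" --pt "0 0.002 0.38 0 0.5" --pt "0 0.002 0.405 0 0.5" --pt "0 0.002 0.405 0 0.5" --pt "0 0.002 0.405 0 0.5" --newtons 30

```text
clock: 34.55
tcp_pos: [0.6687, 0.0391, 0.0611]
eef_rot: [-0.0, 0.729, 0.685, -0.0]
wrist_force: [0.2, -0.2, 0.2]
grip_width: 0.501
gripper_force: 0.0
```

jog_arm --pt "0 0 0 0 0" --pt "0 0 0 0 0" --pt "0 0 0 0 0" --pt "0 0 0 0 0" --pt "0 0 0 0 0" --pt "0 0 0 0 0"

```text
clock: 35.05
tcp_pos: [0.669, 0.0392, 0.0617]
eef_rot: [0.0, 0.728, 0.685, 0.0]
wrist_force: [-3.2, -0.6, 3.0]
grip_width: 0.103
gripper_force: 29.5
```

```bash
python3 - <<'E'
from h import *
o=bot.get_obs()["tcp_pos"]; c,s=np.cos(PY),np.sin(PY)
# hinge from contact: world x .6275 at y .04
h=np.array([.6275,.038]); dx=(o[0]-h[0])/c; dz=o[2]+.016-.041; a=np.arctan2(dz,dx); r=np.hypot(dx,dz); print("ang",2.222-a,"r",r)
pts=[o+[c*r*(np.cos(b)-np.cos(a)),s*r*(np.cos(b)-np.cos(a)),r*(np.sin(b)-np.sin(a))] for b in np.linspace(a,2.222,11)[1:]]
plan(pts,-3.5)
E
```

```text
ang 1.4989464252762512 r 0.05539001965112729
t 35.05 tcp [0.669  0.0392 0.0617] ang -3.5 turn 0.0004 q6 -0.06 g 0.103 29.5 F [-3.2 -0.6  3. ]
[-0.0, -0.0148, -0.0145]
[-0.0, -0.0317, -0.0266]
[0.0, -0.0501, -0.0361]
[0.0, -0.0698, -0.0427]
[0.0, -0.0902, -0.0463]
[0.0, -0.1109, -0.0468]
[0.0, -0.1315, -0.0442]
[0.0, -0.1515, -0.0385]
[0.0, -0.1704, -0.0299]
[0.0, -0.1877, -0.0187]
```

jog_arm --pt "0 -0.014 -0.014 0 0" --pt "0 -0.03 -0.025 0 0" --pt "0 -0.048 -0.034 0 0" --pt "0 -0.066 -0.041 0 0" --pt "0 -0.086 -0.044 0 0" --pt "0 -0.106 -0.045 0 0" --pt "0 -0.125 -0.042 0 0" --pt "0 -0.144 -0.037 0 0" --pt "0 -0.162 -0.028 0 0" --pt "0 -0.179 -0.017 0 0" --pt "0 -0.183 -0.008 0 0" --pt "0 -0.183 -0.008 0 0"

```text
clock: 36.05
tcp_pos: [0.5959, 0.0438, 0.069]
eef_rot: [0.001, 0.728, 0.686, 0.0]
wrist_force: [-16.2, 0.4, 33.1]
grip_width: 0.103
gripper_force: 36.5
```

```bash
python3 - <<'E'
from h import *
plan([[.5956,.0418,.0671]],-3.5)
E
```

```text
t 36.05 tcp [0.5959 0.0438 0.069 ] ang -3.4 turn 0.0011 q6 -0.06 g 0.103 36.5 F [-16.2   0.4  33.1]
[-0.005, -0.0005, 0.0047]
```

The handle is back at its starting closed position (.596,.044) and pressing on the stop. Release and rise.

jog_arm --pt "0 0.004 0 0 0.4" --pt "0 0.004 0 0 0.4" --pt "0 0.004 0 0 0.4" --pt "0 0.004 0 0 0.4" --pt "0 0.004 -0.08 0 0.4" --pt "0 0.004 -0.17 0 0.4" --pt "0 0.004 -0.27 0 0.4" --pt "0 0.004 -0.37 0 0.4" --pt "0 0.004 -0.46 0 0.4" --pt "0 0.004 -0.46 0 0.4"

```text
clock: 36.88
tcp_pos: [0.6014, 0.0433, 0.2571]
eef_rot: [0.005, 0.728, 0.685, 0.004]
wrist_force: [0.8, -0.2, 0.2]
grip_width: 0.399
gripper_force: 0.0
```

jog_arm --pt "-0.1 -0.4 0 -0.3 0.6" --pt "-0.3 -0.6 0 -0.3 0.6" --pt "-0.3 -0.6 0 -0.3 0.6" --pt "-0.3 -0.6 0 -0.3 0.6" --pt "-0.3 -0.6 0 -0.3 0.6" --pt "-0.3 -0.6 0 -0.3 0.6" --pt "-0.3 -0.6 0 -0.3 0.6" --pt "-0.3 -0.6 0 -0.3 0.6"

```text
clock: 37.55
tcp_pos: [0.3477, -0.0624, 0.2474]
eef_rot: [-0.0, 0.613, 0.79, -0.001]
wrist_force: [0.5, -0.7, -0.1]
grip_width: 0.599
gripper_force: 0.0
```

```bash
python3 - <<'E'
from h import *
plan([[.555,.404,.22]],0)
t=cam("top");s=cam("side")
print("orange",blob(t,(5,215,200),(14,255,255),(125,170,160,205),3),blob(s,(5,215,150),(14,255,255),(195,140,225,160),3))
for k in keys(t,(200,165,310,250),.035): print("placed",inplank(k[0]),k)
k=lambda i,w,h:cv2.resize(i,(w,h),interpolation=cv2.INTER_CUBIC)
cv2.imwrite("pics/g9.png",np.vstack([k(t["pixels"][165:245,125:310],694,300),k(s["pixels"][130:260,180:440],600,300) if 0 else cv2.copyMakeBorder(k(s["pixels"][130:250,180:310],325,300),0,0,0,369,0)])[:,:,::-1])
E
```

```text
t 37.55 tcp [ 0.3477 -0.0624  0.2474] ang 14.4 turn 0.2394 q6 -0.77 g 0.599 0.0 F [ 0.5 -0.7 -0.1]
[1.0011, 0.7914, 0.0672]
orange [(55, np.float64(136.84), np.float64(186.47))] []
odd 315.9541015625 182.21063232421875 0
odd 246.38877868652344 176.85739135742188 1
odd 176.84939575195312 168.72024536132812 1
odd 109.65111541748047 157.72515869140625 1
```

View pics/g9.png

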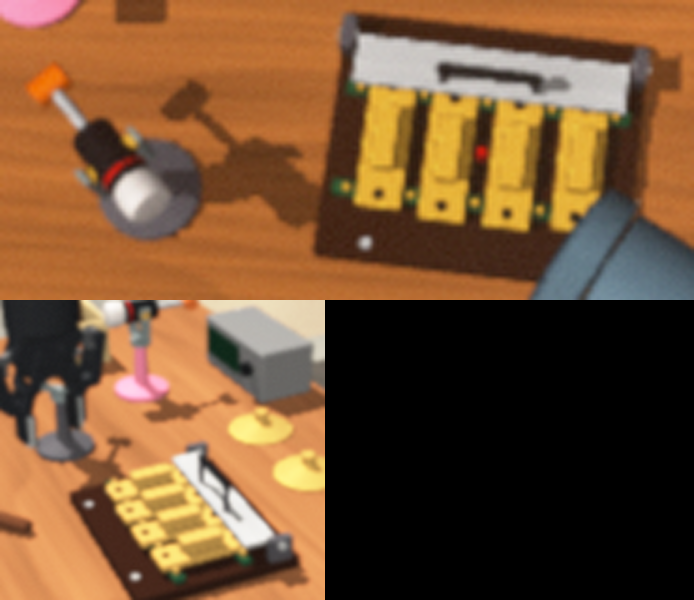

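The last allowed picture shows the clamp plate flat down over the ends of the four keys, each in its own bay, and the grey mic unmoved. From here I use numbers only: refine the mic pivot from several features.

```bash
python3 - <<'E'
from h import *
from scipy.optimize import least_squares
t=cam("top");s=cam("side")
nat=lambda p,k,o:(np.array(p)+.5)/k-.5+o
kn=nat([(160,172),(113,207)],4,[120,160]); kw=unproj(t,kn,.145); print("knobs",kw.round(4),kw.mean(0).round(4),np.linalg.norm(kw[0]-kw[1]))
d=kw[0]-kw[1]; print("swivel from knobs",np.arctan2(d[1],d[0])-np.pi/2)
print("base",unproj(t,nat([(181.5,221.5)],4,[120,160]),.008).round(4),"side base",unproj(s,nat([(118,307)],4.5,[180,120]),.006).round(4))
# gray disc ellipse from lower rim
hsv=cv2.cvtColor(t["pixels"],cv2.COLOR_RGB2HSV)[195:235,140:190]; 
m=cv2.inRange(hsv,np.array((0,0,40)),np.array((179,70,140))); c=max(cv2.findContours(m,0,1)[0],key=cv2.contourArea); print(cv2.boundingRect(c),cv2.minEnclosingCircle(cv2.convexHull(c)))
g=unproj(t,[[136.85,186.45]],.122)[0]
(cx,cy),r=cv2.minEnclosingCircle(cv2.convexHull(c)); b=unproj(t,[[cx+140,cy+195]],.008)[0]
for P in (b[:2],kw.mean(0)[:2]):
    for z in (.10,.115,.122,.13):
        g=unproj(t,[[136.85,186.45]],z)[0]; print(P.round(4),z,g.round(4),"r",np.hypot(np.linalg.norm(g[:2]-P),.145-z).round(4),"sw",np.arctan2(*(P-g[:2])[::-1]).round(3),"side px",proj(s,g).round(1))
E
```

```text
knobs [[0.5055 0.3231 0.145 ]
 [0.4771 0.355  0.145 ]] [0.4913 0.339  0.145 ] 0.04268997244448463
swivel from knobs -2.4141968042279465
base [[0.4913 0.3351 0.008 ]] side base [[0.4917 0.3327 0.006 ]]
(10, 7, 28, 27) ((23.791139602661133, 20.03481101989746), 13.79128360748291)
[0.4909 0.3391] 0.1 [0.561  0.4108 0.1   ] r 0.1099 sw -2.344 side px [[213.5 154.1]]
[0.4909 0.3391] 0.115 [0.5576 0.4062 0.115 ] r 0.0993 sw -2.352 side px [[212.9 151.2]]
[0.4909 0.3391] 0.122 [0.556 0.404 0.122] r 0.0948 sw -2.357 side px [[212.6 149.8]]
[0.4909 0.3391] 0.13 [0.5542 0.4016 0.13  ] r 0.0902 sw -2.362 side px [[212.2 148.2]]
[0.4913 0.339 ] 0.1 [0.561  0.4108 0.1   ] r 0.1097 sw -2.341 side px [[213.5 154.1]]
[0.4913 0.339 ] 0.115 [0.5576 0.4062 0.115 ] r 0.099 sw -2.35 side px [[212.9 151.2]]
[0.4913 0.339 ] 0.122 [0.556 0.404 0.122] r 0.0946 sw -2.354 side px [[212.6 149.8]]
[0.4913 0.339 ] 0.13 [0.5542 0.4016 0.13  ] r 0.0899 sw -2.359 side px [[212.2 148.2]]
```

```bash
python3 - <<'E'
from h import *
plan([[.556,.4025,.235]],-45)
E
```

```text
t 37.75 tcp [ 0.3511 -0.0615  0.2481] ang 14.5 turn 0.9922 q6 -0.76 g 0.6 0.0 F [-0.5 -0.1  0.2]
[0.9944, 0.787, 0.0332]
```

jog_arm --pt "0.994 0.787 0.02 0.99 0.6" --pt "0.994 0.787 0.02 0.99 0.6" --pt "0.994 0.787 0.02 0.99 0.6" --pt "0.994 0.787 0.02 0.99 0.6" --pt "0.994 0.787 0.02 0.99 0.6" --pt "0.994 0.787 0.02 0.99 0.6" --pt "0.994 0.787 0.02 0.99 0.6" --pt "0.994 0.787 0.02 0.99 0.6" --pt "0.994 0.787 0.02 0.99 0.6" --pt "0.994 0.787 0.02 0.99 0.6" --pt "0.994 0.787 0.02 0.99 0.6" --pt "0.994 0.787 0.02 0.99 0.6"

```text
clock: 38.75
tcp_pos: [0.5266, 0.3389, 0.2398]
eef_rot: [-0.0, 0.923, 0.384, -0.001]
wrist_force: [0.9, -1.1, 0.5]
grip_width: 0.601
gripper_force: 0.0
```

jog_arm --pt "0 0 0 0 0.6" --pt "0 0 0 0 0.6" --pt "0 0 0 0 0.6" --pt "0 0 0 0 0.6"

```text
clock: 39.08
tcp_pos: [0.526, 0.3349, 0.241]
eef_rot: [0.0, 0.923, 0.384, -0.0]
wrist_force: [-0.4, -0.5, -0.9]
grip_width: 0.596
gripper_force: 0.0
```

```bash
python3 - <<'E'
from h import *
plan([[.556,.4025,.15],[.556,.4025,.105]],-45)
s=cam("side"); t=cam("top")
print("orange",blob(t,(5,215,200),(14,255,255),(120,165,165,205),3),blob(s,(4,200,130),(16,255,255),(195,135,235,165),2))
E
```

```text
t 39.08 tcp [0.526  0.3349 0.241 ] ang -44.9 turn 0.0023 q6 1.16 g 0.596 0.0 F [-0.4 -0.5 -0.9]
[0.1728, -0.0661, 0.2273]
[0.1729, -0.066, 0.3398]
orange [] [(2, np.float64(214.5), np.float64(150.5))]
```

Move above the grip first, then descend.

jog_arm --pt "0.173 -0.066 0 0 0.6" --pt "0.173 -0.066 0 0 0.6" --pt "0.173 -0.066 0.05 0 0.6" --pt "0.173 -0.066 0.13 0 0.6" --pt "0.173 -0.066 0.18 0 0.6" --pt "0.173 -0.066 0.18 0 0.6" --pt "0.173 -0.066 0.18 0 0.6"

```text
clock: 39.77
tcp_pos: [0.556, 0.4017, 0.169]
eef_rot: [0.0, 0.924, 0.383, -0.001]
wrist_force: [1.0, 0.9, 1.4]
grip_width: 0.6
gripper_force: 0.0
```

```bash
python3 - <<'E'
from h import *
plan([[.556,.4025,.15],[.556,.4025,.105]],-45)
s=cam("side");print(blob(s,(4,200,130),(16,255,255),(195,135,235,165),2))
E
```

```text
t 39.77 tcp [0.556  0.4017 0.169 ] ang -44.9 turn 0.001 q6 1.24 g 0.6 0.0 F [1.  0.9 1.4]
[0.0014, -0.0014, 0.0475]
[0.0016, -0.0013, 0.16]
[(3, np.float64(214.67), np.float64(150.67))]
```

jog_arm --pt "0.001 -0.001 0.05 0 0.6" --pt "0.001 -0.001 0.1 0 0.6" --pt "0.001 -0.001 0.14 0 0.6" --pt "0.001 -0.001 0.16 0 0.6" --pt "0.001 -0.001 0.16 0 0.6" --pt "0.001 -0.001 0.16 0 0.6"

```text
clock: 40.32
tcp_pos: [0.5574, 0.4036, 0.1073]
eef_rot: [-0.0, 0.924, 0.384, 0.001]
wrist_force: [0.2, -0.1, 1.0]
grip_width: 0.599
gripper_force: 0.0
```

jog_arm --pt "0 0 0 0 0" --pt "0 0 0 0 0" --pt "0 0 0 0 0" --pt "0 0 0 0 0" --pt "0 0 0 0 0" --newtons 30

```text
clock: 40.73
tcp_pos: [0.5576, 0.4037, 0.1069]
eef_rot: [0.0, 0.923, 0.384, 0.001]
wrist_force: [2.2, -0.0, 4.6]
grip_width: 0.344
gripper_force: 33.8
```

```bash
python3 - <<'E'
from h import *
P=np.array([.494,.338,.145]); o=bot.get_obs()["tcp_pos"]
g=lambda s,t:P-.09*np.array([np.cos(t)*np.cos(s),np.cos(t)*np.sin(s),-np.sin(t)])-[0,0,.020]
print(g(-2.356,-.2),o)
plan([g(-2.356+f*.939,-.2+f*.562) for f in np.arange(1,10)/9],8.8)
E
```

```text
[0.55635892 0.40038318 0.10711976] [0.5576394  0.40373663 0.10693551]
t 40.73 tcp [0.5576 0.4037 0.1069] ang -44.9 turn -0.8945 q6 1.24 g 0.344 33.8 F [ 2.2 -0.   4.6]
[-0.007, -0.0195, -0.0144]
[-0.009, -0.0428, -0.0284]
[-0.0144, -0.0656, -0.0424]
[-0.0229, -0.0874, -0.0565]
[-0.0344, -0.1077, -0.0706]
[-0.0487, -0.1262, -0.0846]
[-0.0652, -0.1423, -0.0984]
[-0.0837, -0.1557, -0.112]
[-0.1038, -0.1662, -0.1253]
```

jog_arm --pt "-0.006 -0.02 -0.014 -0.1 0" --pt "-0.009 -0.043 -0.028 -0.2 0" --pt "-0.014 -0.066 -0.042 -0.3 0" --pt "-0.023 -0.087 -0.056 -0.4 0" --pt "-0.034 -0.108 -0.071 -0.5 0" --pt "-0.049 -0.126 -0.085 -0.6 0" --pt "-0.065 -0.142 -0.098 -0.7 0" --pt "-0.084 -0.156 -0.112 -0.8 0" --pt "-0.104 -0.166 -0.125 -0.895 0" --pt "-0.104 -0.166 -0.125 -0.895 0" --pt "-0.104 -0.166 -0.125 -0.895 0" --pt "-0.104 -0.166 -0.125 -0.895 0"

```text
clock: 41.73
tcp_pos: [0.4802, 0.4216, 0.1555]
eef_rot: [-0.001, 0.652, 0.759, 0.001]
wrist_force: [0.9, 5.0, 0.9]
grip_width: 0.341
gripper_force: 32.3
```

```bash
python3 - <<'E'
from h import *
plan([[.4811,.4212,.157]],8.8); t=cam("top");s=cam("side")
print("top",blob(t,(4,200,130),(16,255,255),(125,160,180,210),3),"side",blob(s,(4,200,130),(16,255,255),(185,110,235,165),2))
print(proj(t,[.4784,.4212,.177]),proj(s,[.4784,.4212,.177]))
E
```

```text
t 41.73 tcp [0.4802 0.4216 0.1555] ang 8.7 turn -0.0022 q6 0.38 g 0.341 32.3 F [0.9 5.  0.9]
[-0.0013, 0.0021, -0.0037]
top [(9, np.float64(125.22), np.float64(205.67))] side []
[[122.37328453 207.6133323 ]] [[190.53616964 138.68694982]]
```

jog_arm --pt "0 0 0 0 0.6" --pt "0 0 0 0 0.6" --pt "0 0 0 0 0.6" --pt "0 0 0 0 0.6" --pt "0 0 -0.05 0 0.6" --pt "0 0 -0.12 0 0.6" --pt "0 0 -0.2 0 0.6" --pt "0 0 -0.27 0 0.6" --pt "0 0 -0.27 0 0.6"

```text
clock: 42.58
tcp_pos: [0.4828, 0.4221, 0.271]
eef_rot: [0.002, 0.651, 0.759, 0.005]
wrist_force: [-0.1, 1.2, 0.7]
grip_width: 0.601
gripper_force: 0.0
```

jog_arm --pt "0.1 -0.2 0 0 0.6" --pt "0.2 -0.5 0 0 0.6" --pt "0.2 -0.7 0 0 0.6" --pt "0.2 -0.7 0 0 0.6" --pt "0.2 -0.7 0 0 0.6" --pt "0.2 -0.7 0 0 0.6" --pt "0.2 -0.7 0 0 0.6" --pt "0.2 -0.7 0 0 0.6"

```text
clock: 43.25
tcp_pos: [0.1848, 0.4567, 0.2632]
eef_rot: [-0.001, 0.649, 0.761, -0.001]
wrist_force: [0.0, 0.3, -0.0]
grip_width: 0.596
gripper_force: 0.0
```

```bash
python3 - <<'E'
from h import *
from scipy.optimize import least_squares
t=cam("top");s=cam("side"); print(bot.get_obs()["tcp_pos"])
T=blob(t,(4,200,130),(16,255,255),(105,190,150,225),3);S=blob(s,(4,200,130),(16,255,255),(170,120,230,165),2)
print(T,S,"red",blob(t,(0,170,90),(6,255,255),(135,195,185,235),2),blob(s,(0,170,70),(6,255,255),(170,130,230,175),2),"post",blob(t,(0,170,90),(6,255,255),(235,190,270,225),2))
print("gray/white front",blob(t,(0,0,150),(179,60,255),(140,195,185,240),8),blob(s,(0,0,150),(179,60,255),(170,130,230,190),8))
E
```

```text
[0.18991824 0.4569581  0.26361258]
[(103, np.float64(121.97), np.float64(207.88))] [(6, np.float64(188.67), np.float64(140.67))] red [(22, np.float64(161.5), np.float64(207.0))] [(12, np.float64(203.67), np.float64(154.25))] post [(11, np.float64(252.91), np.float64(205.36))]
gray/white front [(108, np.float64(169.06), np.float64(206.36)), (11, np.float64(141.36), np.float64(207.09))] [(218, np.float64(176.32), np.float64(137.4)), (103, np.float64(224.02), np.float64(133.94)), (23, np.float64(194.39), np.float64(144.39)), (111, np.float64(208.15), np.float64(160.19)), (10, np.float64(228.2), np.float64(164.5))]
```

```bash
python3 - <<'E'
from h import *
from scipy.optimize import least_squares
t=cam("top");s=cam("side"); post=np.array([.5361,.0483,.034])
for zg,zf in((.177,.127),(.174,.129),(.180,.125)):
    g=unproj(t,[[121.97,207.88]],zg)[0];f=unproj(t,[[169.06,206.36]],zf)[0];d=f-g;e=post-g
    print(g.round(4),f.round(4),"head",np.arctan2(d[1],d[0]).round(3),"to post",np.arctan2(e[1],e[0]).round(3),"dist",np.linalg.norm(d[:2]).round(4))
print("post px",proj(t,post))
x=lambda sw,ti,r:np.array([.4913,.338,.145])+r*np.array([np.cos(ti)*np.cos(sw),np.cos(ti)*np.sin(sw),-np.sin(ti)])
for ti in(.3,.36,.42): print(ti,[proj(c,x(-1.417,ti,r)).round(1).tolist() for c in(t,s) for r in(-.09,.03,.045,.055)])
# full-colour side orange mask, dimmer
print(blob(s,(3,150,90),(18,255,255),(175,125,205,150),2))
im=s["pixels"][128:172:2,180:216:2]; h=cv2.cvtColor(s["pixels"],cv2.COLOR_RGB2HSV)
m=(h[...,1]<60)&(h[...,2]>130); ys,xs=np.nonzero(m[145:178,195:222]); print("front box",xs.min()+195,xs.max()+195,ys.min()+145,ys.max()+145)
m=(h[...,1]<60)&(h[...,2]>130); print("\n".join("".join(".#"[int(v)] for v in r) for r in m[140:178,180:222]))
E
```

```text
[0.4776 0.4223 0.177 ] [0.4992 0.2979 0.127 ] head -1.399 to post -1.415 dist 0.1262
[0.4781 0.4233 0.174 ] [0.4988 0.2975 0.129 ] head -1.407 to post -1.417 dist 0.1275
[0.477  0.4212 0.18  ] [0.4995 0.2984 0.125 ] head -1.39 to post -1.414 dist 0.1249
post px [[252.88519197 205.15102965]]
0.3 [[[122.3, 208.0]], [[164.4, 206.7]], [[169.5, 206.5]], [[172.9, 206.4]], [[190.5, 139.9]], [[206.3, 158.8]], [[208.4, 161.3]], [[209.8, 163.0]]]
0.36 [[[122.4, 207.6]], [[164.3, 206.8]], [[169.4, 206.7]], [[172.7, 206.6]], [[190.5, 138.8]], [[206.3, 159.2]], [[208.3, 161.9]], [[209.7, 163.7]]]
0.42 [[[122.6, 207.2]], [[164.2, 206.9]], [[169.2, 206.9]], [[172.5, 206.9]], [[190.7, 137.7]], [[206.2, 159.5]], [[208.2, 162.4]], [[209.6, 164.3]]]
[(48, np.float64(190.35), np.float64(139.4)), (39, np.float64(181.51), np.float64(147.92))]
front box 195 214 145 168
####......................................
#####.....................................
#####.......###...........................
####........####..........................
##..........#####.........................
.............#####........
[... 692 characters left out ...]
#####.......
........................##########........
........................##########........
..................#.....#########.........
...................####..#######..........
...................##.....#####...........
..........................................
...................#......................
..........................................
..........................................
..........................................
..........................................
..........................................
..........................................
..........................................
..........................................
..........................................
```

```bash
python3 - <<'E'
from plant import bot
print(bot.hand_in())
E
```

```text
the job is handed in; nothing more can be done
None
```

I handed the job in at about 43 s of the 210 s limit. All four keys lie ridge up in their own bays within about 3 mm of centre, with the clamp bar fully down over their ends. The mic points at the red post to within about 1.5° by my measurement. At key 4, knocked aside after my last reading, the closing fingers pressed at up to 72 N wrist force before I re-measured and picked it up.

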